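# Empty the reject skip into the scrap tray

## Robot

A 6-joint arm with a two-finger parallel gripper is mounted at the origin on a cart in front of the work surface, level with it; the furniture and walls round the work are solid. World frame = base frame: x ahead of the robot, y to its left, z up, the work surface at z = 0. Lengths are in m, angles in rad, forces in N, time in s.
With the tool pointing down it reaches from about 0.275 to 0.85 m from the base axis. Payload 5.2 kg.
Tool frame: the origin (TCP) lies between the finger pads; the fingertips stand ahead of it and the grasp point (between the pads) lies 5 mm behind it (arm.tips_ahead is the y of the fingertips in the tool frame, in m); y points along the fingers, z is the direction in which the jaws open and shut, and the axes are right-handed (so a half turn about y gives the same grasp; the last joint's range is limited). The gripper opens to 85 mm and grips with 20 to 120 N. Pads are 22 mm wide; open, the fingers measure 114 mm over their backs; the gripper's body (76 mm by 85 mm) begins 54 mm behind the grasp point. The pads swing forward as they close: fully open they stand 13 mm farther back than shut.
Start: joints at [-1.407, 0.259, 1.535, -0, 1.348, -0.203], TCP at [0.197, -0.513, 0.245] pointing down, gripper open.
Joint ranges: [-3.14, 3.14], [-0.91, 2.08], [0.19, 2.58], [-1.22, 4.36], [0.22, 2.71], [-3.12, 3.12]. Speed limits (rad/s): [2.57, 2.57, 3.14, 3.14, 3.14, 3.14].

## Interface

Orientations are given as a rotation vector (axis times angle).
In Python, from workcell import arm gives the robot as it stands.
- The arm moves only by the tool play_rows, never from a script. Its argument "rows" is one flat list of numbers, 7 for each row, row after row: the shift along the tool's x, y, z in cm, then the turn, a rotation vector about the tool's x, y, z in degrees, then the gripper's target within -1 to 1 (fully open at 1, half-way at 0, shut at -1). In form: [x, y, z, rx, ry, rz, grip, x, y, z, rx, ry, rz, grip, ...]. A call has 1 to 8 rows; each row shifts and turns the commanded pose from where the row before left it, along the tool's axes as they then stand; what a row does not reach is not made up. A row lasts 1/10 s, in which the tool goes at most 50 mm and 8.59 degrees, less where a joint would pass 70% of its speed; a pose out of reach is approached as far as the arm can. A call is refused whole if a number of a shift passes 5 or a number of a turn 8.59, either way. A call with a gripper value outside its range is refused whole. The fingers move at their own pace and stop on an object; "grip_force" is the grip in N (left out, the last holds). Time passes only in rows, so rows that do not move let the fingers close. It gives the time, the measured TCP pose, the force and the opening at its end, in the units of the state.
- arm.get_state(): the state, without advancing time (a new reading comes with each control period).
- arm.camera(name): name is "scene" or "top" or "wrist"; returns a dict with "frame" (400x640x3 uint8, red, green, blue), "vfov" (degrees; the focal length in pixels is half the picture's height over the tangent of half this angle, whatever the lens; pixels are square), "cx", "cy" (the principal point, pixels), "pose" (4x4, takes a point from camera to world coordinates). Camera axes: x right, y down, z forward; pixel columns grow to the right and rows downward; lengths in m; the calibration is good to about 2 mm. A picture is of the moment at which its call begins. There is no depth.
- arm.close_job(): hands the job in, once; it reports no verdict.
Trained networks look in a picture, given as the dict that the camera call returned (one of the last four; its "shot" number tells which), for a name from the list of things; names that differ only in an ending like _2 or _b are one class to them, and where a whole thing is asked for, a point or a joint stands for the part that bears it (a point fixed in the world has none). Each returns a list of dicts, best first, with "confidence" (0 to 1); they miss things now and then, are a little off and sometimes report something else, mostly with a low value. They report only what shows in the picture. A call takes as long as a camera call. They do not tell look-alikes from the thing itself.
- arm.cut_out(target, picture): "pixels" (400x640 bool, what is visible of it) and "rect" ([centre column, centre row, width, height] in pixels, round what is visible of it).
The state is a dict: "time": time; "joints": joint angles; "joint_vel": joint speeds; "joint_torque": joint torques, N m; "position": TCP position; "orientation": TCP orientation; "wrist_force": force on the tool from outside, world axes, zero at the start; "torque": the same for the moment, N m; "width": finger opening in m.
Only numpy, scipy, OpenCV 4.12 (cv2) and the standard library are available. Lean on these libraries where they do the work, as an engineer would, in place of code of your own. Each camera call takes 0.05 s, during which the arm holds its last target.

## Task

The yellow tipping skip on the bench holds a batch of rejected glaze test tiles. Slide the scrap tray fully home under it, up against the side stop, then push the skip over by its bow handle, past the detent, until it is fully tipped and all five tiles have dropped into the tray. Ease the skip back upright at a gentle pace until the detent holds it again, leaving the tray home under it and the green glaze jar in front of it where it stands.

Things in the scene. Friction and masses are not known exactly. Their poses are not given: they have to be found in the camera images.
- tipper: Blue steel frame bolted down, carries the skip. Origin on the bench under the middle of the hinge axis; x to the rear (skip dumps to -x), y along the axis, to the left seen from the robot. Rear plate (fence for the tray): front face x = +0.055, 206 mm wide, 170 high. Cheeks at y = +-0.100, x -0.030 to +0.055, heights 62 to 168 mm; the tray passes under them.
- skip (a joint): Tilt of the skip, rad: 0 upright, 1.3 fully dumped (end stop). Detent, 0 to 0.42: about 6 N at the handle starts it, past 0.2 it no longer resists; coming back it resists from 0.42 to 0.2, then the skip snaps home. Elsewhere a friction hinge, 2 to 4 N at the handle: empty it stays put at 0.42 to 0.8; beyond about 0.9 it goes over to 1.3 by itself at about 1 rad/s.
- skip_hinge (a point): Middle of the skip's hinge axis, 125 mm above the bench. The skip is an open tub of yellow sheet steel, 170 mm wide, 110 mm front to back; upright its floor is 22 mm below the axis, the rear rim 71 mm above and 45 mm behind it, the sloping front lip level with it and 67 mm in front. Fully dumped the lip hangs 60 mm above the bench, over the tray.
- skip_bar (a point): Middle of the bow handle's black sleeve: a bar parallel to the hinge axis, 18 mm thick, 76 mm long, on the skip, 42 mm above its rear rim (room for a finger between, 90 mm wide). Moves on a circle of radius 120 mm about the axis: upright 40 mm behind and 113 mm above the axis (238 mm above the bench), fully dumped 98 mm in front and 69 mm above it.
- tray: Loose open aluminium scrap tray, 155 x 240 x 45 mm, walls 4 mm, 0.45 kg. Origin: centre of its underside; x along the short, y along the long side, nearly parallel to the frame's. It starts pulled out 25 to 70 mm to the left (frame's +y). Fully home its right wall meets the side stop: origin at y = +0.013, x -0.04 to -0.023 in the frame's axes.
- tray_end (a point): Middle of the outer face of the tray's left wall, half-way up (23 mm). This end sticks out to the left of the skip and cheeks, even when home (then 133 mm from the frame's origin along its y).
- tray_stop (a point): Face of the fixed side stop that the tray's right wall meets: blue angle iron, 52 mm high, 130 mm long, along the frame's x at y = -0.107; this point is mid-length, half-way up.
- tile_a_c (a point): Centre of a loose rejected glaze test tile, beige with a blue glazed half, 72 x 48 x 9 mm, 60 g; it lies in the skip at the start.
- tile_b_c (a point): Centre of a loose rejected glaze test tile, beige with a green glazed half, 72 x 48 x 9 mm, 60 g; it lies in the skip at the start.
- tile_c_c (a point): Centre of a loose rejected glaze test tile, beige with a brown glazed half, 72 x 48 x 9 mm, 60 g; it lies in the skip at the start.
- tile_d_c (a point): Centre of a loose rejected glaze test tile, beige with a blue glazed half, 72 x 48 x 9 mm, 60 g; it lies in the skip at the start.
- tile_e_c (a point): Centre of a loose rejected glaze test tile, beige with a green glazed half, 72 x 48 x 9 mm, 60 g; it lies in the skip at the start.
- celadon_jar: Bystander: green glaze jar with a black lid, 65 mm wide, 62 mm high; origin at the centre of its underside.
Not all that is in view belongs to the job. Leave any pink or red look-alike of the part that bears tile_e_c alone.

How it is judged:
By the outcome, as a careful person would: the job done as asked, in the order asked, and still so for the second after the job is handed in, with the robot touching nothing.
It also fails if it takes over 61 s, if anything falls off the work surface, if the arm or the gripper's body presses on something with over 40 N, if the wrist force passes 120 N, or if a joint passes its speed limit or range.

## Working session

There is one attempt and no reset: what is moved stays moved. The work goes in short steps, Python scripts to look and compute and a tool call to move; the robot and the scene stay as the last step left them, time stands still between calls to the robot, and variables do not carry over. Pictures are saved under pics/ and viewed, and the job is handed in when it is done.

Besides the shell and the picture viewer there is one more tool, called after "Emit:" in YAML: its name, and indented under it one key for each argument. play_rows: Moves the arm, as the interface text tells. Its arguments: {"type":"object","properties":{"rows":{"type":"array","items":{"type":"number"}},"grip_force":{"type":"number"}},"required":["rows"]}

```bash
ls; mkdir -p pics
cat > h.py <<'E'
import numpy as np, cv2
from workcell import arm
from scipy.spatial.transform import Rotation as R
def save(c,name): cv2.imwrite('pics/'+name+'.png',cv2.cvtColor(c['frame'],cv2.COLOR_RGB2BGR))
def f(c): return 200/np.tan(np.radians(c['vfov'])/2)
def ray(c,u,v):
    d=np.array([(u-c['cx'])/f(c),(v-c['cy'])/f(c),1.]); P=np.array(c['pose']); d=P[:3,:3]@d
    return P[:3,3],d/np.linalg.norm(d)
def atz(c,u,v,z):
    o,d=ray(c,u,v); return o+d*(z-o[2])/d[2]
def proj(c,p):
    P=np.array(c['pose']); q=P[:3,:3].T@(np.array(p)-P[:3,3]); return np.array([c['cx']+f(c)*q[0]/q[2],c['cy']+f(c)*q[1]/q[2]])
def tri(rs):
    A=np.zeros((3,3));b=np.zeros(3)
    for o,d in rs:
        M=np.eye(3)-np.outer(d,d);A+=M;b+=M@o
    return np.linalg.solve(A,b)
E
python3 - <<'E'
from h import *
for n in ['scene','top','wrist']:
    c=arm.camera(n); save(c,n+'0'); print(n,c['vfov'],c['cx'],c['cy'],np.round(c['pose'],3).tolist())
    for t in ['tipper','skip','tray','tile_a_c','celadon_jar','skip_bar','tray_end','tray_stop','skip_hinge']:
        try: print(t,[(round(r['confidence'],2),np.round(r['rect']).tolist()) for r in arm.cut_out(t,c)])
        except Exception as e: print(t,e)
print(arm.get_state(), arm.tips_ahead)
E
```

```text
pics
scene 51.75035733384163 322.1918113552072 200.34327529363702 [[0.838, -0.343, 0.425, -0.036], [-0.546, -0.506, 0.668, -1.181], [-0.014, -0.791, -0.611, 0.888], [0.0, 0.0, 0.0, 1.0]]
tipper [(0.57, [354.0, 220.0, 69.0, 104.0]), (0.3, [333.0, 229.0, 56.0, 57.0])]
skip [(0.91, [342.0, 207.0, 42.0, 81.0])]
tray [(0.88, [332.0, 230.0, 56.0, 62.0])]
tile_a_c []
celadon_jar [(0.62, [287.0, 264.0, 25.0, 31.0])]
skip_bar [(0.95, [343.0, 207.0, 48.0, 70.0]), (0.45, [354.0, 218.0, 68.0, 106.0])]
tray_end [(0.73, [332.0, 230.0, 58.0, 57.0])]
tray_stop [(0.9, [355.0, 221.0, 74.0, 108.0])]
skip_hinge [(0.96, [355.0, 219.0, 69.0, 102.0]), (0.24, [342.0, 207.0, 46.0, 78.0])]
top 54.81447566847612 319.30799363757416 198.64168730853186 [[0.005, -0.986, 0.168, 0.331], [-1.0, -0.001, 0.022, -0.397], [-0.021, -0.168, -0.986, 0.993], [0.0, 0.0, 0.0, 1.0]]
tipper [(0.84, [343.0, 183.0, 112.0, 108.0])]
skip [(0.84, [337.0, 178.0, 100.0, 91.0])]
tray [(0.72, [306.0, 192.0, 93.0, 96.0])]
tile_a_c [(0.39, [344.0, 186.0, 116.0, 112.0])]
celadon_jar [(0.84, [339.0, 272.0, 25.0, 22.0]), (0.21, [358.0, 189.0,
[... 558 characters left out ...]
ray_end []
tray_stop []
skip_hinge []
{'time': 1.5, 'joints': array([-1.40678578e+00,  2.58593478e-01,  1.53502644e+00, -1.07447484e-05,
        1.34800354e+00, -2.02835377e-01]), 'joint_vel': array([-0.00171816,  0.0010488 ,  0.00094043, -0.00078808,  0.00060808,
       -0.00148346]), 'joint_torque': array([-3.08011804e-04, -4.45920146e+01, -2.90888911e+01, -2.90936950e-04,
        1.04374874e-03,  2.09972848e-05]), 'position': array([ 0.19726882, -0.51339447,  0.24530262]), 'orientation': array([-0.37496585,  2.02125526, -2.02119154]), 'wrist_force': array([-0.54428674, -0.46588609, -0.06040238]), 'torque': array([-0.02356282, -0.01059592,  0.0059429 ]), 'width': 0.08542349591345229} 0.014
```

Run:
```python
import cv2
a=cv2.imread('pics/top0.png'); cv2.imwrite('pics/top0c.png',cv2.resize(a[110:310,220:460],None,fx=3,fy=3,interpolation=cv2.INTER_CUBIC))
a=cv2.imread('pics/scene0.png'); cv2.imwrite('pics/scene0c.png',cv2.resize(a[140:300,240:440],None,fx=3.7,fy=3.7,interpolation=cv2.INTER_CUBIC))
```

```text
(no output)
```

View pics/top0.png

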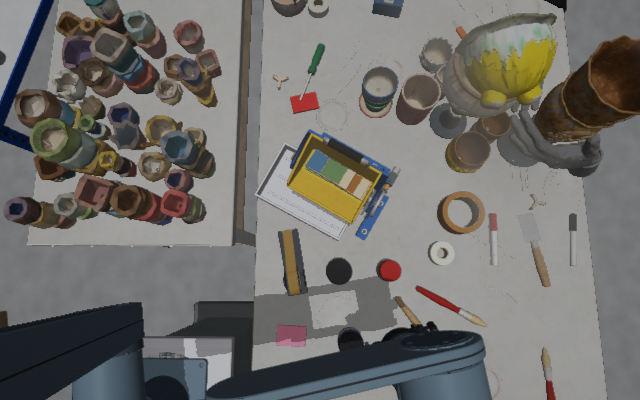

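View pics/scene0.png

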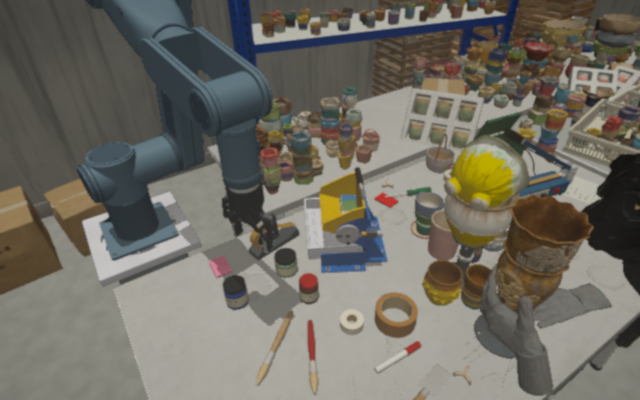

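```bash
ls pics
```

```text
scene0.png
scene0c.png
top0.png
top0c.png
wrist0.png
```

View pics/top0c.png

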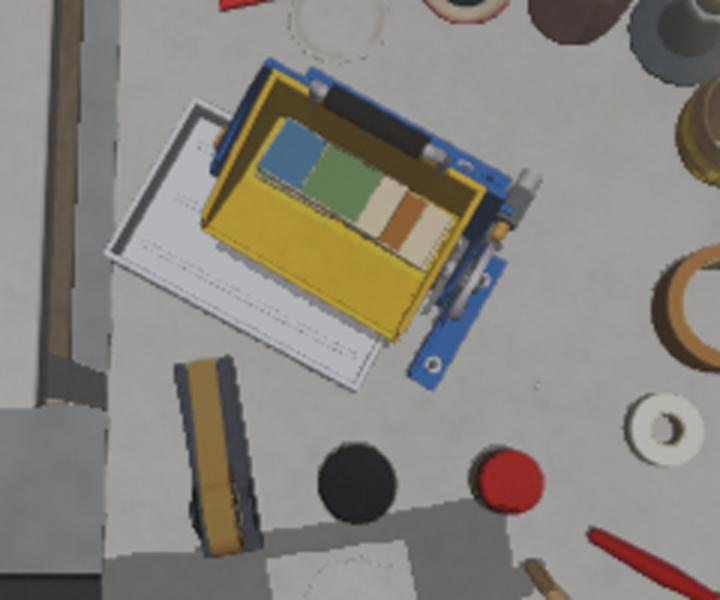

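View pics/scene0c.png

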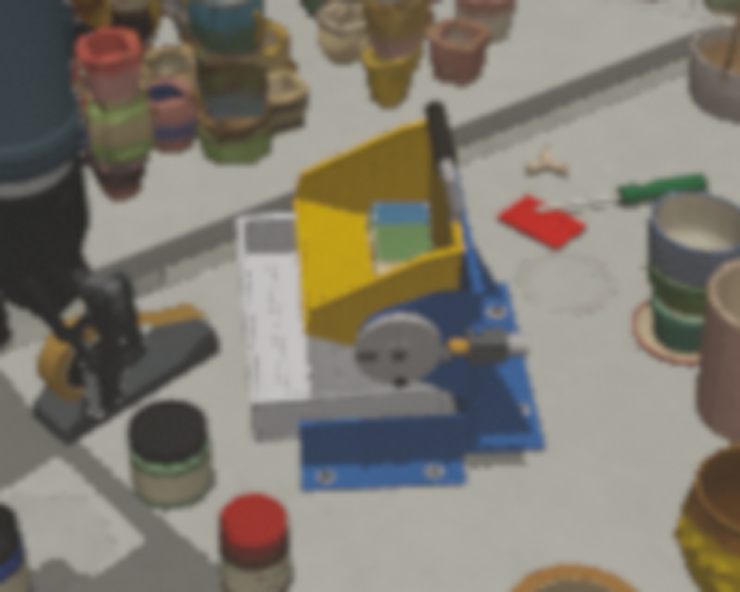

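View pics/wrist0.png

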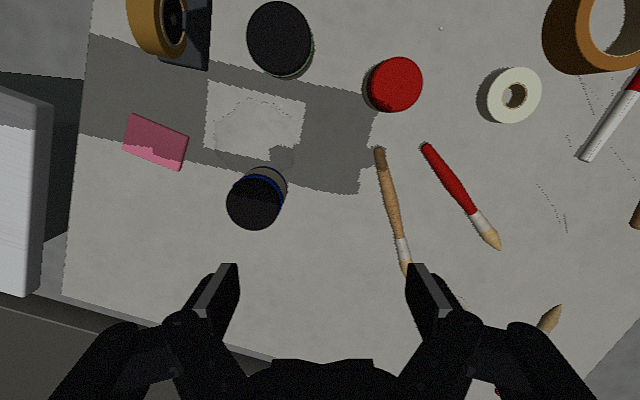

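```bash
cat > fit.py <<'E'
from h import *
from scipy.optimize import least_squares
# static cams stored
top=dict(vfov=54.81447566847612,cx=319.30799363757416,cy=198.64168730853186)
scene=dict(vfov=51.75035733384163,cx=322.1918113552072,cy=200.34327529363702)
E
python3 - <<'E'
import sys; sys.path.insert(0,'.')
from h import *
from scipy.optimize import least_squares
top=arm.camera('top'); scene=arm.camera('scene')
import pickle; pickle.dump((top,scene),open('cams.pkl','wb'))
T=lambda x,y:(220+x/3,110+y/3)
S=lambda x,y:(240+x/3.7,140+y/3.7)
obs=[(top,T(203,226),(-.067,.085,.125)),(top,T(397,340),(-.067,-.085,.125)),(top,T(277,70),(.045,.085,.196)),(top,T(485,187),(.045,-.085,.196)),(top,T(378,120),(.04,0,.238)),
(scene,S(296,180),(-.067,.085,.125)),(scene,S(312,338),(-.067,-.085,.125)),(scene,S(462,245),(.045,-.085,.196))]
def w(p,q):
    c,s=np.cos(p[2]),np.sin(p[2]); return np.array([p[0]+c*q[0]-s*q[1],p[1]+s*q[0]+c*q[1],q[2]])
res=lambda p:np.concatenate([proj(c,w(p,q))-np.array(uv) for c,uv,q in obs])
r=least_squares(res,[.45,-.4,-.5],loss='soft_l1'); print(np.round(r.x,4),np.degrees(r.x[2])); print(np.round(res(r.x).reshape(-1,2),1).tolist())
p=r.x
# tray
for n,z in [((197,101),.045),((107,252),.045),((356,390),.045)]:
    q=atz(top,*T(*n),z); d=q[:2]-p[:2]; c,s=np.cos(p[2]),np.sin(p[2]); print('tray',np.round(q,3),'frame',np.round([c*d[0]+s*d[1],-s*d[0]+c*d[1]],4))
print('stop corners',[np.round(atz(top,*T(*n),0.0),3).tolist() for n in [(505,262),(433,388),(408,372)]])
print('bench left edge',[np.round(atz(top,*n,0.),3).tolist() for n in [(257,150),(254,300),(262,20)]])
print('jar',atz(top,*T(357,483),.062), 'tape',[np.round(atz(top,*T(*n),0.05),3).tolist() for n in [(177,368),(230,358),(262,545),(207,555)]])
print('scene jar', atz(scene,*S(170,430),.062))
print(w(p,(0.04,0,.238)))
print(arm.get_state()['time'])
E
```

```text
[ 0.526  -0.4142 -0.5248] -30.068619285483244
[[1.0, -0.6], [0.8, -1.6], [-0.2, 0.7], [-0.3, 0.1], [0.2, -0.8], [-0.5, 3.2], [-1.9, -3.3], [-1.2, 0.1]]
tray [ 0.634 -0.289  0.045] frame [0.0312 0.1625]
tray [ 0.503 -0.216  0.045] frame [-0.1186  0.1599]
tray [ 0.389 -0.424  0.045] frame [-0.1135 -0.0768]
stop corners [[0.503, -0.555, 0.0], [0.394, -0.491, 0.0], [0.408, -0.47, 0.0]]
bench left edge [[0.631, -0.208, 0.0], [0.241, -0.212, 0.0], [1.015, -0.21, 0.0]]
jar [ 0.31505916 -0.4238579   0.062     ] tape [[0.406, -0.278, 0.05], [0.415, -0.321, 0.05], [0.266, -0.349, 0.05], [0.258, -0.305, 0.05]]
scene jar [ 0.31453555 -0.43608154  0.062     ]
[ 0.5606487  -0.43427303  0.238     ]
1.6
```

```bash
cat >> h.py <<'E'
FO=np.array([.526,-.4142]); YAW=-.5248
def W(q):
    c,s=np.cos(YAW),np.sin(YAW); return np.array([FO[0]+c*q[0]-s*q[1],FO[1]+s*q[0]+c*q[1],q[2]])
def F(w):
    c,s=np.cos(YAW),np.sin(YAW); d=np.array(w[:2])-FO; return np.array([c*d[0]+s*d[1],-s*d[0]+c*d[1],w[2]])
FX=np.array([np.cos(YAW),np.sin(YAW),0]); FY=np.array([-np.sin(YAW),np.cos(YAW),0]); Z=np.array([0,0,1.])
def toolR(y,z):
    y=y/np.linalg.norm(y); return np.stack([np.cross(y,z),y,z],1)
def rotF(a): # rotation about frame-y axis by a
    return R.from_rotvec(FY*a).as_matrix()
def rel(Rt,pt,st=None):
    st=st or arm.get_state(); R0=R.from_rotvec(st['orientation']).as_matrix()
    return R0.T@(np.array(pt)-st['position'])*100, np.degrees(R.from_matrix(R0.T@Rt).as_rotvec())
def pose(st=None):
    st=st or arm.get_state(); R0=R.from_rotvec(st['orientation']).as_matrix(); return st['position'],R0
E
python3 - <<'E'
from h import *
p,R0=pose(); print(np.round(R0,3)); 
c=arm.camera('wrist'); P=c['pose']; print('cam in tool',np.round(R0.T@(P[:3,3]-p),3), 'view dir', np.round(R0.T@P[:3,2],3))
for s in (1,-1):
    Rt=toolR(-Z,s*FX); print(s,np.round(Rt,2).tolist(),rel(Rt,W([-.038,.21,.28])))
E
```

```text
[[-0.933 -0.     0.359]
 [-0.359 -0.    -0.933]
 [ 0.    -1.     0.   ]]
cam in tool [-0.086 -0.129  0.001] view dir [0.328 0.945 0.   ]
1 [[-0.5, -0.0, 0.87], [-0.87, -0.0, -0.5], [0.0, -1.0, 0.0]] (array([-48.19642114,  -3.46906461, -13.61960466]), array([ 1.85883937e-03, -3.89146476e+01, -1.23265398e-03]))
-1 [[0.5, -0.0, -0.87], [0.87, -0.0, 0.5], [-0.0, -1.0, -0.0]] (array([-48.19642114,  -3.46906461, -13.61960466]), array([1.57880952e-03, 1.41085352e+02, 2.38084113e-03]))
```

Run:
```python
from h import *
print(rel(toolR(-Z,FX),W([-.038,.15,.30])),W([-.038,.15,.30]))
```

```text
(array([-43.52794422,  -5.4692476 ,  -9.85070677]), array([ 1.85883937e-03, -3.89146476e+01, -1.23265398e-03])) [ 0.56826987 -0.26534686  0.3       ]
```

Emit:
play_rows:
  rows: [0,-2.7,0,0,-7.8,0,1,0,-2.7,0,0,-7.8,0,1,0,0,0,0,-7.8,0,1,0,0,0,0,-7.8,0,1,0,0,0,0,-7.7,0,1]

```text
time: 2.15
position: [0.1973, -0.5135, 0.2996]
orientation: [-0.917, 1.58, -1.581]
wrist_force: [-0.0, 0.0, -0.8]
width: 0.0854
```

Run:
```python
from h import *
print(rel(toolR(-Z,FX),W([-.038,.15,.30])),arm.get_state()['joints'])
```

```text
(array([-39.95472135,  -0.04575502,  19.88569994]), array([-0.02438204,  0.30526914,  0.02729335])) [-1.40677197e+00  2.28047836e-01  1.44274148e+00  2.75712171e-05
  1.47016517e+00 -8.87302683e-01]
```

Emit:
play_rows:
  rows: [-4,0,2,0,0,0,1,-4,0,2,0,0,0,1,-4,0,2,0,0,0,1,-4,0,2,0,0,0,1,-4,0,2,0,0,0,1,-4,0,2,0,0,0,1,-4,0,2,0,0,0,1,-4,0,2,0,0,0,1]

```text
time: 2.95
position: [0.4975, -0.3155, 0.2994]
orientation: [-0.913, 1.584, -1.585]
wrist_force: [-0.1, -0.5, 0.1]
width: 0.0852
```

Emit:
play_rows:
  rows: [-4,0,2,0,0,0,1,-4,0,2,0,0,0,1,0,0,0,0,0,0,1]

```text
time: 3.25
position: [0.5746, -0.2636, 0.2986]
orientation: [-0.915, 1.581, -1.579]
wrist_force: [-0.4, 0.1, 0.6]
width: 0.0855
```

Run:
```python
from h import *
c=arm.camera('wrist'); save(c,'w1'); import pickle; pickle.dump(c,open('w1.pkl','wb'))
print(rel(toolR(-Z,FX),W([-.038,.15,.30])),arm.get_state()['joints'])
```

```text
(array([ 0.20843541, -0.13944048, -0.37939562]), array([ 0.04055362,  0.23478411, -0.0224569 ])) [-6.10715434e-01  3.81032051e-01  1.23398808e+00  3.28561389e-04
  1.52731201e+00 -9.00275942e-02]
```

View pics/w1.png

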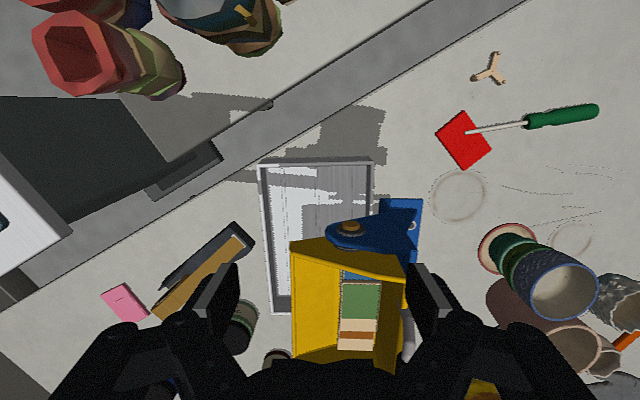

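Run:
```python
from h import *; import pickle
c=pickle.load(open('w1.pkl','rb'))
for n,u,v,z in [('FL',258,163,.045),('RL',374,158,.045),('Ffar',275,315,.045),('Rmid',371,195,.045),('lipL',291,241,.125),('lipR',298,357,.125),('rimL',404,264,.196),('platecorner',422,199,0.0),('plate2',420,262,.17),('pot base',170,97,0.),('pot2',272,54,0),('pot2 .1',272,54,.1),('pottop',115,40,.1),('knob',349,228,.125),('holder',244,230,.05),('edge',110,203,0),('edge2',400,20,0)]:
    w=atz(c,u,v,z); print(n,np.round(w,3),'F',np.round(F(w),4))
```

```text
FL [ 0.508 -0.214  0.045] F [-0.116   0.1647  0.045 ]
RL [ 0.644 -0.283  0.045] F [0.0363 0.1722 0.045 ]
Ffar [ 0.396 -0.429  0.045] F [-0.1049 -0.0784  0.045 ]
Rmid [ 0.618 -0.327  0.045] F [0.0354 0.1215 0.045 ]
lipL [ 0.514 -0.302  0.125] F [-0.0667  0.0907  0.125 ]
lipR [ 0.432 -0.452  0.125] F [-0.0622 -0.0797  0.125 ]
rimL [ 0.614 -0.346  0.196] F [0.0423 0.1033 0.196 ]
platecorner [ 0.682 -0.387  0.   ] F [0.1219 0.1017 0.    ]
plate2 [ 0.629 -0.369  0.17 ] F [0.0663 0.0904 0.17  ]
pot base [ 0.441 -0.08   0.   ] F [-0.2404  0.2464  0.    ]
pot2 [ 0.592 -0.105  0.   ] F [-0.0981  0.3002  0.    ]
pot2 .1 [ 0.598 -0.125  0.1  ] F [-0.0827  0.2859  0.1   ]
pottop [ 0.469 -0.038  0.1  ] F [-0.2376  0.2975  0.1   ]
knob [ 0.579 -0.321  0.125] F [-0.0011  0.1073  0.125 ]
holder [ 0.44  -0.283  0.05 ] F [-0.1407  0.0706  0.05  ]
edge [ 0.263 -0.155  0.   ] F [-0.3577  0.0925  0.    ]
edge2 [ 0.754 -0.153  0.   ] F [0.0661 0.3399 0.    ]
```

```bash
cat > fit2.py <<'E'
from h import *
from scipy.optimize import least_squares
import pickle
top,scene=pickle.load(open('cams.pkl','rb')); w1=pickle.load(open('w1.pkl','rb'))
T=lambda x,y:(220+x/3,110+y/3)
S=lambda x,y:(240+x/3.7,140+y/3.7)
obs=[(top,T(203,226),(-.067,.085,.125)),(top,T(397,340),(-.067,-.085,.125)),(top,T(277,70),(.045,.085,.196)),(top,T(485,187),(.045,-.085,.196)),(top,T(378,120),(.04,0,.238)),
(scene,S(296,180),(-.067,.085,.125)),(scene,S(312,338),(-.067,-.085,.125)),(scene,S(462,245),(.045,-.085,.196)),
(w1,(291,241),(-.067,.085,.125)),(w1,(298,357),(-.067,-.085,.125))]
def w(p,q):
    c,s=np.cos(p[2]),np.sin(p[2]); return np.array([p[0]+c*q[0]-s*q[1],p[1]+s*q[0]+c*q[1],q[2]])
res=lambda p:np.concatenate([proj(c,w(p,q))-np.array(uv) for c,uv,q in obs])
r=least_squares(res,[.526,-.414,-.52],loss='soft_l1'); print(np.round(r.x,4),np.degrees(r.x[2])); print(np.round(res(r.x).reshape(-1,2),1).tolist())
top0=[(197,101),(107,252),(356,390)]
o2=[(top,T(*top0[0]),(.0775,.12,.045)),(top,T(*top0[1]),(-.0775,.12,.045)),(top,T(*top0[2]),(-.0775,-.12,.045)),(w1,(258,163),(-.0775,.12,.045)),(w1,(374,158),(.0775,.12,.045))]
res2=lambda p:np.concatenate([proj(c,w(p,q))-np.array(uv) for c,uv,q in o2])
r2=least_squares(res2,[.5,-.38,-.52]); print(r2.x,np.degrees(r2.x[2]-r.x[2]),np.round(res2(r2.x).reshape(-1,2),1).tolist())
d=r2.x[:2]-r.x[:2];c,s=np.cos(r.x[2]),np.sin(r.x[2]); print('tray in frame',c*d[0]+s*d[1],-s*d[0]+c*d[1])
E
python3 fit2.py
```

```text
[ 0.5275 -0.4131 -0.5254] -30.102353328396298
[[0.5, -1.3], [0.2, -2.2], [-0.7, 0.0], [-0.8, -0.6], [-0.4, -1.5], [-0.3, 2.8], [-1.7, -3.7], [-1.0, -0.3], [0.5, 3.1], [-3.0, 2.0]]
[ 0.51744552 -0.3551311  -0.49261541] 1.8775691444994471 [[-1.2, -3.0], [-1.4, -0.9], [0.1, -1.3], [-1.8, 0.3], [0.1, 2.2]]
tray in frame -0.03778257707244308 0.045068824750554265
```

```bash
sed -i 's/^FO=.*/FO=np.array([.527,-.4135]); YAW=-.5254/' h.py
cat >> h.py <<'E'
TY=-.4926
tx=np.array([np.cos(TY),np.sin(TY),0]); ty=np.array([-np.sin(TY),np.cos(TY),0])
E
python3 - <<'E'
from h import *
print(rel(toolR(-Z,ty),[.5732,-.2512,.026]))
E
```

```text
(array([-1.2532516 , 27.26132503, -0.63614116]), array([ 1.34666568e-02, -9.16101345e+01, -4.99038097e-02]))
```

Emit:
play_rows:
  rows: [0,0,0,0,-8.3,0,0,0,0,0,0,-8.3,0,0,0,0,0,0,-8.3,0,0,0,0,0,0,-8.3,0,0,0,0,0,0,-8.3,0,0,0,0,0,0,-8.3,0,0,0,0,0,0,-8.3,0,0,0,0,0,0,-8.3,0,-0.06]

```text
time: 4.1
position: [0.5696, -0.2688, 0.2994]
orientation: [-1.446, 0.728, -0.727]
wrist_force: [-0.1, -0.1, 0.1]
width: 0.0399
```

Emit:
play_rows:
  rows: [0,2,0,0,-8.4,0,-0.06,0,2,0,0,-8.4,0,-0.06,0,2,0,0,-8.4,0,-0.06,0,4,0,0,0,0,-0.06,0,3,0,0,0,0,-0.06,0,0,0,0,0,0,-0.06]

```text
time: 4.7
position: [0.5671, -0.2669, 0.1646]
orientation: [-1.532, 0.398, -0.383]
wrist_force: [-0.5, 0.7, -0.7]
width: 0.0403
```

Run:
```python
from h import *
print(rel(toolR(-Z,ty),[.5732,-.2512,.026]),arm.tips_ahead,arm.get_state()['joints'])
c=arm.camera('wrist'); save(c,'w2'); print([np.round(proj(c,[.5732,-.2512,.045]))])
c=arm.camera('scene'); save(c,'s2')
```

```text
(array([-0.08175599, 13.86249029,  1.65719168]), array([-0.03894037, -0.34789906, -0.55877752])) 0.014 [-6.17245242e-01  4.60037692e-01  1.44283730e+00 -5.36050901e-04
  1.24848062e+00 -1.68919725e+00]
[array([340., 200.])]
```

View pics/w2.png

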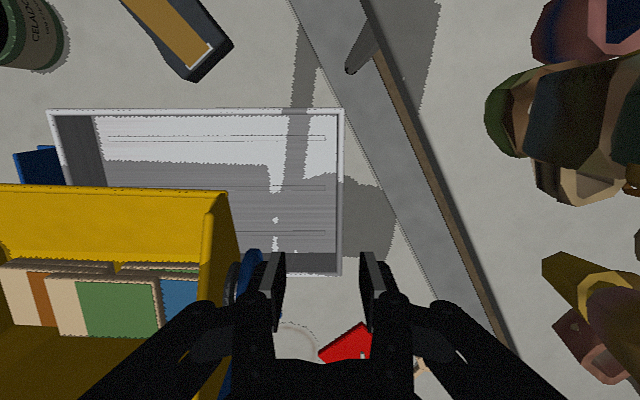

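View pics/s2.png

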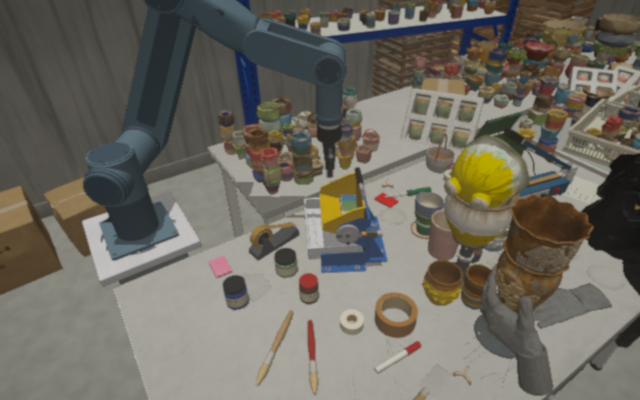

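Emit:
play_rows:
  rows: [0,0,1.7,0,-0.3,0,-0.06,0,3.5,0,0,0,0,-0.06,0,3.5,0,0,0,0,-0.06,0,3,0,0,0,0,-0.06,0,2,0,0,0,0,-0.06,0,0,0,0,0,0,-0.06]

```text
time: 5.4
position: [0.58, -0.2478, 0.0483]
orientation: [-1.531, 0.386, -0.383]
wrist_force: [5.1, 13.8, -3.0]
width: 0.0401
```

Run:
```python
from h import *
print(rel(toolR(-Z,ty),[.5732,-.2512,.026]))
c=arm.camera('wrist'); save(c,'w3'); print([np.round(proj(c,[.5732,-.2512,.045]))])
```

```text
(array([-0.43155597,  2.22619796, -0.63540749]), array([-0.28185814,  0.11602659, -0.16270538]))
[array([309., 265.])]
```

View pics/w3.png

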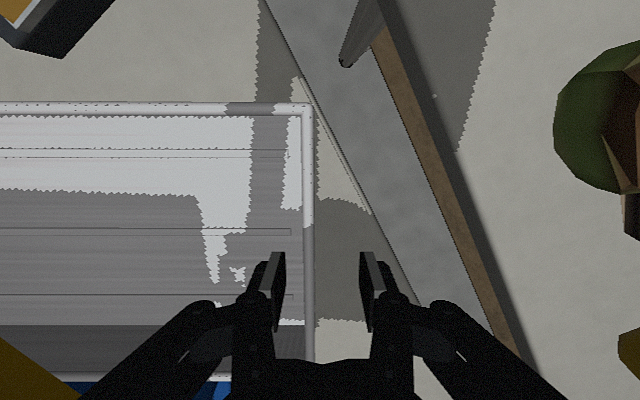

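Emit:
play_rows:
  rows: [0,-1,0.5,0,0,0,-0.06,0,-3,0.3,0,0,0,-0.06,-3,-2,0,0,0,0,-0.06,-3,0,0,0,0,0,-0.06,0,0,0,0,0,0,-0.06]

```text
time: 5.95
position: [0.5286, -0.2154, 0.1123]
orientation: [-1.537, 0.384, -0.386]
wrist_force: [-0.6, -0.1, -0.2]
width: 0.0399
```

Run:
```python
from h import *; import pickle
w1=pickle.load(open('w1.pkl','rb')); top,_=pickle.load(open('cams.pkl','rb'))
c=arm.camera('wrist'); save(c,'w4'); pickle.dump(c,open('w4.pkl','wb'))
for z in (-.1,-.05,0,.03):
    print(z,'w1 low',np.round([atz(w1,530,0,z)[1],atz(w1,100,255,z)[1]],3),'w1 up',np.round([atz(w1,435,0,z)[1],atz(w1,100,204,z)[1]],3),'top',np.round([atz(top,257,150,z)[1],atz(top,248,150,z)[1],atz(top,236,150,z)[1]],3))
print(rel(toolR(-Z,ty),[.5247,-.2252,.026]),arm.get_state()['wrist_force'])
a=pickle.load(open('cams.pkl','rb'))[0]['frame']; cv2.imwrite('pics/t_edge.png',cv2.cvtColor(cv2.resize(a[100:260,190:310],None,fx=4,fy=4),cv2.COLOR_RGB2BGR))
```

```text
-0.1 w1 low [-0.219 -0.22 ] w1 up [-0.147 -0.139] top [-0.188 -0.162 -0.126]
-0.05 w1 low [-0.216 -0.217] w1 up [-0.151 -0.144] top [-0.198 -0.173 -0.139]
0 w1 low [-0.214 -0.214] w1 up [-0.155 -0.149] top [-0.208 -0.183 -0.151]
0.03 w1 low [-0.212 -0.213] w1 up [-0.158 -0.152] top [-0.213 -0.19  -0.158]
(array([-0.11353339,  8.61543143, -1.01064384]), array([0.01925168, 0.07158813, 0.21683844])) [-0.12356552 -0.25967071 -0.53191044]
```

View pics/w4.png

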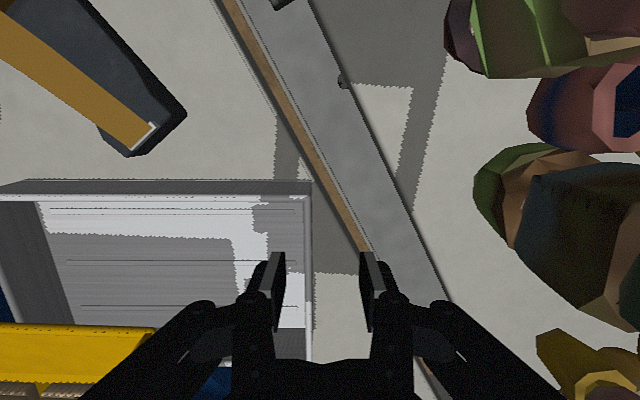

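View pics/t_edge.png

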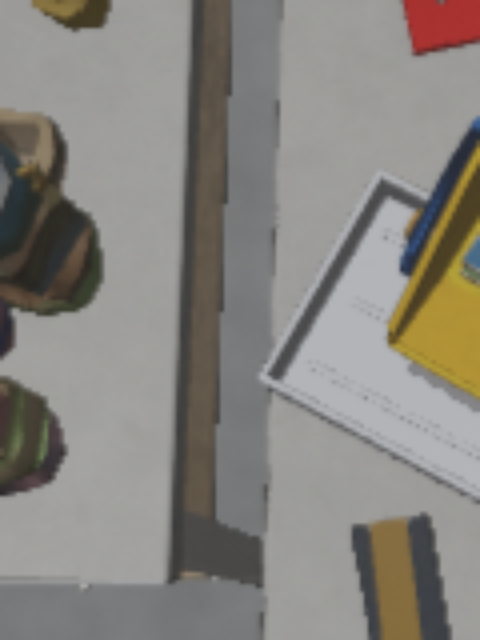

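Emit:
play_rows:
  rows: [-0.1,1.5,-1,0,0,0,-0.06,0,3,0,0,0,0,-0.06,0,2,0,0,0,0,-0.06,0,1.2,0,0,0,0,-0.06,0,0.8,0,0,0,0,-0.06,0,0,0,0,0,0,-0.06]

```text
time: 6.6
position: [0.5246, -0.2257, 0.024]
orientation: [-1.536, 0.386, -0.385]
wrist_force: [-0.3, 0.1, 0.0]
width: 0.0405
```

Run:
```python
from h import *
print(rel(toolR(-Z,ty),[.5247,-.2252,.026]))
c=arm.camera('wrist'); save(c,'w5')
```

```text
(array([-0.0148709 , -0.20469257,  0.04444328]), array([-0.00284955,  0.04351115, -0.01793151]))
```

View pics/w5.png

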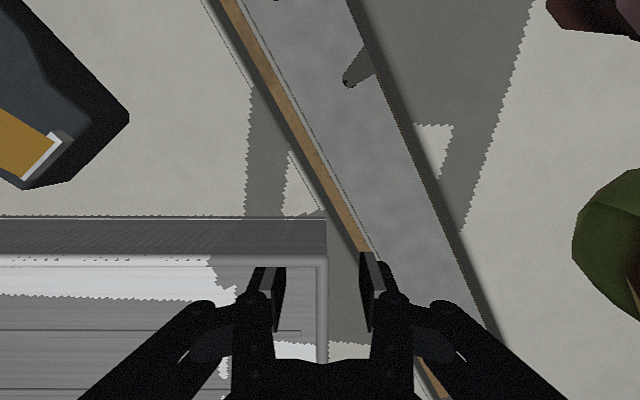

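Emit:
play_rows:
  rows: [0,0,0,0,0,0,-1,0,0,0,0,0,0,-1,0,0,0,0,0,0,-1,0,0,0,0,0,0,-1]
  grip_force: 30

```text
time: 7.05
position: [0.5248, -0.2259, 0.0252]
orientation: [-1.537, 0.384, -0.387]
wrist_force: [-0.7, -0.0, 5.5]
width: 0.0038
```

Run:
```python
from h import *
print(rel(toolR(-Z,FY),W([-.086,.139,.027])))
print(rel(toolR(-Z,FY),W([-.086,.131,.027])), F(arm.get_state()['position']))
```

```text
(array([ 0.92683198, -0.17338466, -2.25137691]), array([0.0041032 , 1.90810377, 0.09978837]))
(array([ 0.90019471, -0.17335057, -3.05093332]), array([0.0041032 , 1.90810377, 0.09978837])) [-0.09600977  0.16119261  0.02524776]
```

Emit:
play_rows:
  rows: [0.1,-0.1,-0.2,0,0.4,0,-1,0.1,-0.1,-0.3,0,0.4,0,-1,0.1,0,-0.3,0,0.4,0,-1,0.1,0,-0.3,0,0.4,0,-1,0.1,0,-0.3,0,0.3,0,-1,0.1,0,-0.3,0,0,0,-1,0.1,0,-0.3,0,0,0,-1,0.1,0,-0.2,0,0,0,-1]

```text
time: 7.85
position: [0.5201, -0.2489, 0.0262]
orientation: [-1.531, 0.412, -0.411]
wrist_force: [0.2, 1.8, -2.4]
width: 0.0038
```

Run:
```python
from h import *
print(rel(toolR(-Z,FY),W([-.086,.131,.027])), F(arm.get_state()['position']))
c=arm.camera('top'); save(c,'t6'); cv2.imwrite('pics/t6c.png',cv2.cvtColor(cv2.resize(c['frame'][110:310,220:460],None,fx=3,fy=3,interpolation=cv2.INTER_CUBIC),cv2.COLOR_RGB2BGR))
c=arm.camera('wrist'); save(c,'w6')
```

```text
(array([ 0.25661914, -0.08460688, -0.79636472]), array([-0.00588728, -0.00601337, -0.03456188])) [-0.08856587  0.138964    0.0261563 ]
```

View pics/t6c.png

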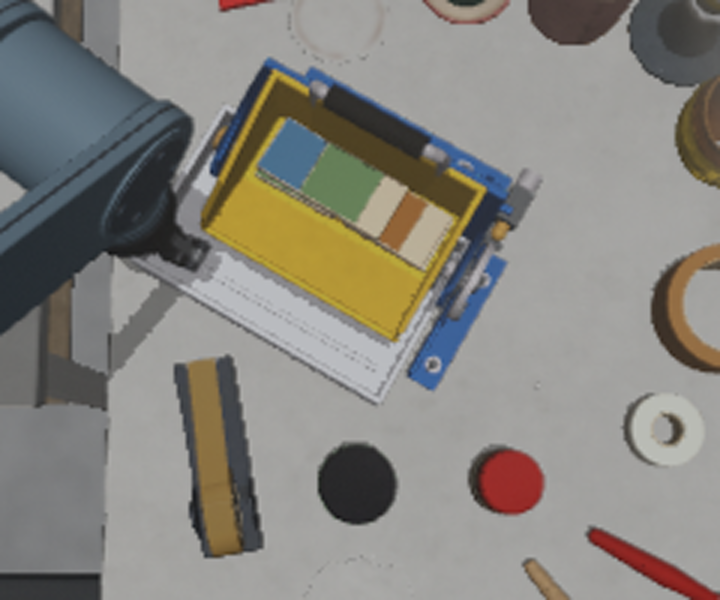

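View pics/w6.png

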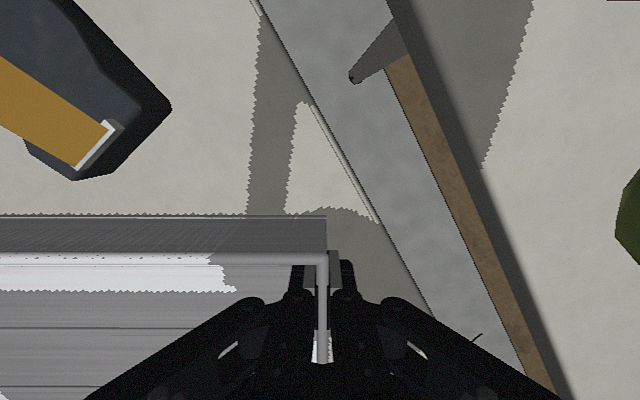

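Emit:
play_rows:
  rows: [0.1,0,-0.2,0,0,0,-1,0.1,0,-0.2,0,0,0,-1,0.1,0,-0.2,0,0,0,-1,0,0,0,0,0,0,-1]

```text
time: 8.35
position: [0.52, -0.2558, 0.0263]
orientation: [-1.532, 0.412, -0.412]
wrist_force: [-0.3, -1.0, -3.2]
width: 0.0035
```

Emit:
play_rows:
  rows: [0,0,-0.1,0,0,0,-1,0,0,-0.1,0,0,0,-1,0,0,0,0,0,0,-1]

```text
time: 8.65
position: [0.5191, -0.2568, 0.0263]
orientation: [-1.531, 0.411, -0.412]
wrist_force: [1.7, 2.9, -3.5]
width: 0.0037
```

Emit:
play_rows:
  rows: [0,0,-0.1,0,0,0,-1,0,0,-0.1,0,0,0,-1,0,0,0,0,0,0,-1]

```text
time: 8.95
position: [0.519, -0.2568, 0.0263]
orientation: [-1.528, 0.411, -0.412]
wrist_force: [6.6, 9.3, -3.1]
width: 0.0032
```

Run:
```python
from h import *
s=arm.get_state(); print(F(s['position']),s['wrist_force']@FY,s['wrist_force']@FX)
```

```text
[-0.08555309  0.13152905  0.02630854] 11.331689340529646 1.0528191930078856
```

Emit:
play_rows:
  rows: [0,0,0.1,0,0,0,-1,0,0,0,0,0,0,-0.6,0,0,0,0,0,0,-0.6,0,0,0,0,0,0,-0.6]

```text
time: 9.35
position: [0.5187, -0.2587, 0.0268]
orientation: [-1.532, 0.411, -0.413]
wrist_force: [0.5, 0.2, -0.6]
width: 0.0166
```

Emit:
play_rows:
  rows: [0,-3,0,0,0,0,-0.6,0,-4,0,0,0,0,-0.6,0,-5,0,0,0,0,-0.6,0,-5,0,0,0,0,-0.6,0,-4,0,0,0,0,-0.6,0,-3,0,0,0,0,-0.6,0,0,0,0,0,0,-0.6]

```text
time: 10.05
position: [0.5203, -0.2598, 0.2723]
orientation: [-1.536, 0.404, -0.42]
wrist_force: [0.2, 0.2, 0.9]
width: 0.017
```

Run:
```python
from h import *; import pickle
s=arm.get_state(); print(F(s['position']),s['position'],s['joints'])
c=arm.camera('top'); save(c,'t7'); cv2.imwrite('pics/t7c.png',cv2.cvtColor(cv2.resize(c['frame'][110:310,220:460],None,fx=3,fy=3,interpolation=cv2.INTER_CUBIC),cv2.COLOR_RGB2BGR))
w=arm.camera('wrist'); save(w,'w7'); pickle.dump((c,w),open('v7.pkl','wb'))
```

```text
[-0.08287026  0.12957244  0.27232537] [ 0.52029524 -0.25983952  0.27232537] [-6.54642683e-01  2.93067483e-01  1.42200689e+00 -3.76496447e-04
  1.41552489e+00 -1.69986436e+00]
```

View pics/t7c.png

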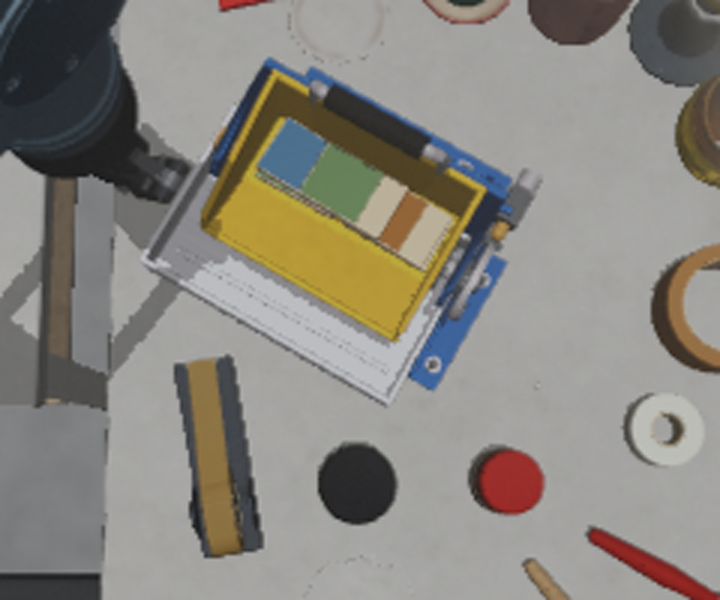

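View pics/w7.png

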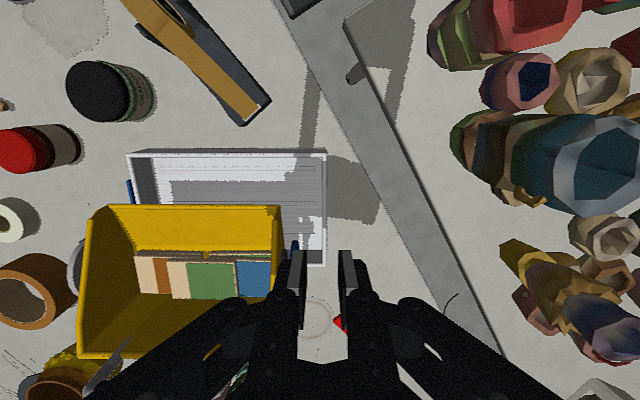

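Run:
```python
from h import *; import pickle
c,w=pickle.load(open('v7.pkl','rb'))
T=lambda x,y:(220+x/3,110+y/3)
for n,cc,uv,z in [('FL',c,T(145,262),.045),('FR',c,T(388,404),.045),('lipL',c,T(203,226),.125),('lipR',c,T(397,340),.125),('wFL',w,(326,149),.045),('wRL',w,(325,264),.045),('wFR',w,(127,154),.045),('w lipL',w,(281,207),.125),('w lipR',w,(91,206),.125)]:
    print(n,np.round(F(atz(cc,*uv,z)),4))
```

```text
FL [-0.1104  0.1267  0.045 ]
FR [-0.1107 -0.1061  0.045 ]
lipL [-0.0699  0.085   0.125 ]
lipR [-0.0714 -0.0865  0.125 ]
wFL [-0.1135  0.1345  0.045 ]
wRL [0.0436 0.1339 0.045 ]
wFR [-0.1074 -0.105   0.045 ]
w lipL [-0.0687  0.0893  0.125 ]
w lipR [-0.0696 -0.0987  0.125 ]
```

Emit:
play_rows:
  rows: [0,-3.5,0,0,8.2,0,0,0,-3.5,0,0,8.2,0,0,0,0,0,0,8.2,0,0,0,0,0,0,8.2,0,0,0,0,0,0,8.2,0,0,0,0,0,0,8.2,0,0,0,0,0,0,8.2,0,0,0,0,0,0,8.2,0,0]

```text
time: 10.95
position: [0.5178, -0.2578, 0.3339]
orientation: [-1.159, 1.29, -1.283]
wrist_force: [-0.5, -0.1, -0.3]
width: 0.0425
```

Emit:
play_rows:
  rows: [0,0,0,0,8.1,0,0,0,0,0,0,8.1,0,0,0,0,0,0,8.1,0,0,4,0,3,0,0,0,0,4,0,4,0,0,0,0,4,0,4,0,0,0,0,0,0,0,0,0,0,0]

```text
time: 11.65
position: [0.5496, -0.4101, 0.3296]
orientation: [-0.915, 1.593, -1.582]
wrist_force: [0.5, 0.4, -0.8]
width: 0.0427
```

Run:
```python
from h import *; import pickle
s=arm.get_state(); print(F(s['position']),rel(toolR(-Z,FX),W([.04,0,.30])),s['joints'])
w=arm.camera('wrist'); save(w,'w8'); pickle.dump(w,open('v8.pkl','wb')); print(proj(w,W([.04,.038,.238])),proj(w,W([.04,-.038,.238])))
```

```text
[0.01779177 0.01430172 0.32961457] (array([1.42304477, 2.9457763 , 2.24611283]), array([ 0.40328029, -0.18074324,  0.00158418])) [-0.80235052  0.48605861  1.00107755 -0.00194838  1.66122219 -0.27396533]
[349.18237684 185.83325367] [346.73433856 270.84595886]
```

View pics/w8.png

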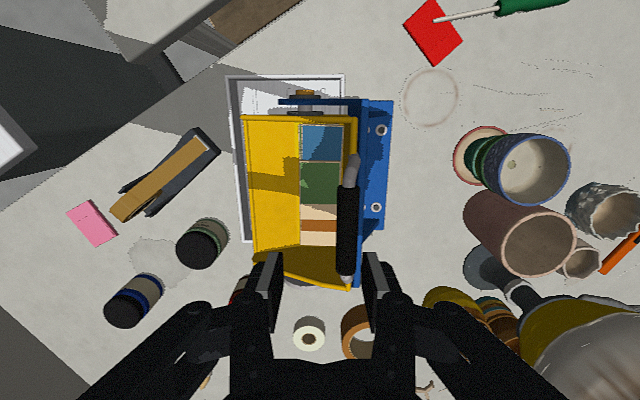

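Emit:
play_rows:
  rows: [1.4,0,2.2,0,0,0,0,0,2.5,0,0,0,0,0,0,3,0,0,0,0,0,0,0,0,0,0,0,0]

```text
time: 12.1
position: [0.5606, -0.4244, 0.2751]
orientation: [-0.918, 1.594, -1.573]
wrist_force: [-0.2, 1.0, -0.4]
width: 0.0426
```

Run:
```python
from h import *; import pickle
s=arm.get_state(); print(F(s['position']),rel(toolR(-Z,FX),W([.04,0,.232])),s['joints'])
w=arm.camera('wrist'); save(w,'w9'); print(proj(w,W([.04,.038,.238])),proj(w,W([.04,-.038,.238])))
```

```text
[0.03448109 0.00742363 0.27508188] (array([0.7585971 , 4.29923567, 0.59772483]), array([ 0.63620591,  0.14924081, -0.19619234])) [-8.06352782e-01  5.36508121e-01  1.04734881e+00  1.96021378e-04
  1.56935395e+00 -2.83558976e-01]
[329.36527742 199.4525163 ] [328.09417519 305.80540157]
```

View pics/w9.png

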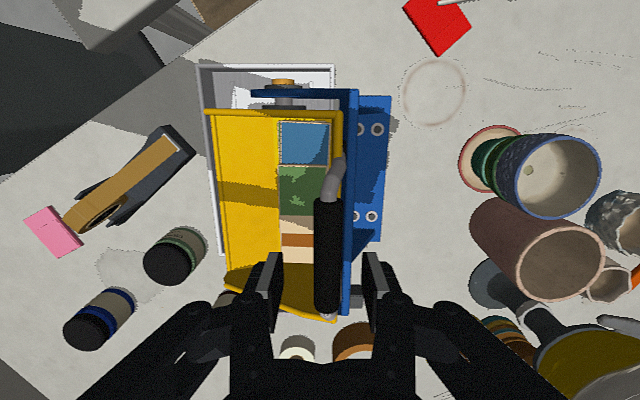

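Emit:
play_rows:
  rows: [0.7,0,0.5,0.6,0,0,0,0,2,0,0,0,0,0,0,1.5,0,0,0,0,0,0,0.8,0,0,0,0,-0.34,0,0,0,0,0,0,-0.34,0,0,0,0,0,0,-0.34]

```text
time: 12.75
position: [0.5631, -0.4359, 0.2389]
orientation: [-0.909, 1.575, -1.59]
wrist_force: [-4.1, 2.3, -3.6]
width: 0.0283
```

```bash
cat > plan.py <<'E'
from h import *
# theta schedule -> tool poses; bar circle
def tilt(th): return max(0,.8*(th-.33))
def pose_at(th,lead=0.0):
    a0=np.arctan2(.113,.040); a=a0+th; 
    b=np.array([.12*np.cos(a),0,.125+.12*np.sin(a)])
    t=tilt(th); y=-Z*np.cos(t)+FX*np.sin(t); z=FX*np.cos(t)+Z*np.sin(t)
    tang=-FX*np.sin(a)+Z*np.cos(a)
    return W(b)+.006*y+lead*tang, toolR(y,z)
def rows(seq,g,cmd0=None):
    p,Rm=cmd0 if cmd0 else pose()
    out=[]
    for th,l in seq:
        pt,Rt=pose_at(th,l)
        d=np.round(Rm.T@(pt-p)*100,1); r=np.round(np.degrees(R.from_matrix(Rm.T@Rt).as_rotvec()),1)
        p=p+Rm@d/100; Rm=Rm@R.from_rotvec(np.radians(r)).as_matrix()
        out+=list(d)+list(r)+[g]
    print('[' + ', '.join('%g'%(x+0) for x in out)+']'); 
    return p,Rm
E
python3 - <<'E'
from plan import *; import pickle
s=arm.get_state(); print(F(s['position']),rel(*pose_at(0)[::-1]),s['wrist_force'])
w=arm.camera('wrist'); save(w,'w10')
k=rows([(t,.003) for t in np.arange(.06,.5,.06)],-.34)
pickle.dump(k,open('cmd.pkl','wb')); rows([(t,.003) for t in np.arange(.54,1.0,.06)],-.34,k)
E
```

```text
[ 0.04248    -0.00126083  0.23891161] (array([-0.1266523 ,  0.67666025, -0.24976319]), array([-0.53480612,  0.11367977,  0.00676067])) [-4.07798878  2.2567814  -3.55558397]
[-0.1, 0.4, -1.2, -0.5, 0.1, 0, -0.34, 0, -0.2, -0.7, 0, 0, 0, -0.34, 0, -0.1, -0.7, 0, 0, 0, -0.34, 0, -0.1, -0.8, 0, 0, 0, -0.34, 0, 0, -0.7, 0, 0, 0, -0.34, 0, 0, -0.7, 1.3, 0, 0, -0.34, 0, 0, -0.7, 2.8, 0, 0, -0.34, 0, 0.1, -0.7, 2.7, 0, 0, -0.34]
[0, 0, -0.6, 2.8, 0, 0, -0.34, 0, 0.1, -0.7, 2.7, 0, 0, -0.34, 0, 0, -0.7, 2.8, 0, 0, -0.34, 0, 0.1, -0.7, 2.7, 0, 0, -0.34, 0, 0.1, -0.7, 2.8, 0, 0, -0.34, 0, 0.1, -0.7, 2.7, 0, 0, -0.34, 0, 0.1, -0.7, 2.8, 0, 0, -0.34, 0, 0.1, -0.7, 2.7, 0, 0, -0.34]
```

View pics/w10.png

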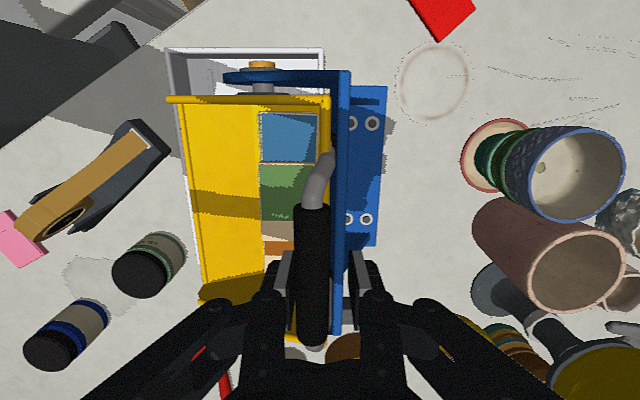

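Emit:
play_rows:
  rows: [0,0,-0.4,0,0,0,-0.34,0,0,0,0,0,0,-0.34]

```text
time: 13.0
position: [0.5607, -0.4345, 0.2397]
orientation: [-0.908, 1.57, -1.593]
wrist_force: [-0.0, -0.6, 0.2]
width: 0.028
```

Run:
```python
from plan import *; import pickle
s=arm.get_state(); print(F(s['position']),rel(*pose_at(0)[::-1]),s['wrist_force'],s['wrist_force']@FX)
k=rows([(t,.003) for t in np.arange(.06,.5,.06)],-.34)
pickle.dump(k,open('cmd.pkl','wb'))
```

```text
[ 0.03970879 -0.00123934  0.23968325] (array([-0.12434401,  0.75645271,  0.02337815]), array([-0.78209978,  0.12396429,  0.03572227])) [-0.01448719 -0.55906563  0.15198795] 0.2678712412306585
[-0.1, 0.4, -0.9, -0.8, 0.1, 0, -0.34, 0, -0.1, -0.7, 0, 0, 0, -0.34, 0, -0.1, -0.8, 0, 0, 0, -0.34, 0, -0.1, -0.7, 0, 0, 0, -0.34, 0, 0, -0.7, 0, 0, 0, -0.34, 0, 0, -0.7, 1.4, 0, 0, -0.34, 0, 0, -0.7, 2.7, 0, 0, -0.34, 0, 0, -0.7, 2.8, 0, 0, -0.34]
```

Emit:
play_rows:
  rows: [-0.1,0.5,0,-0.8,0,0,-0.34,0,0.3,-0.2,0,0,0,-0.34,0,0,0,0,0,0,-0.34]

```text
time: 13.3
position: [0.5589, -0.432, 0.2294]
orientation: [-0.917, 1.588, -1.58]
wrist_force: [0.9, 0.2, 0.1]
width: 0.028
```

Run:
```python
from plan import *; import pickle
s=arm.get_state(); print(F(s['position']),rel(*pose_at(0)[::-1]),s['wrist_force'],s['wrist_force']@FX)
k=rows([(t,.003) for t in np.arange(.06,.5,.06)],-.34)
pickle.dump(k,open('cmd.pkl','wb'))
```

```text
[3.68324205e-02 1.93158533e-05 2.29378964e-01] (array([ 0.00255046, -0.27578197,  0.31978252]), array([ 0.26725856,  0.12877956, -0.02110907])) [0.9339652  0.16290677 0.1227096 ] 0.7262877651079175
[0, -0.6, -0.7, 0.3, 0.1, 0, -0.34, 0, -0.1, -0.7, 0, 0, 0, -0.34, 0, -0.2, -0.7, 0, 0, 0, -0.34, 0, 0, -0.7, 0, 0, 0, -0.34, 0, -0.1, -0.7, 0, 0, 0, -0.34, 0, 0, -0.7, 1.3, 0, 0, -0.34, 0, 0.1, -0.7, 2.8, 0, 0, -0.34, 0, 0, -0.7, 2.7, 0, 0, -0.34]
```

Emit:
play_rows:
  rows: [0,-0.3,-0.7,0.3,0.1,0,-0.34,0,-0.2,-0.7,0,0,0,-0.34,0,-0.2,-0.7,0,0,0,-0.34,0,-0.1,-0.7,0,0,0,-0.34,0,-0.1,-0.7,0,0,0,-0.34,0,0,-0.7,1.3,0,0,-0.34,0,0,-0.7,2.8,0,0,-0.34,0,0,-0.7,2.7,0,0,-0.34]

```text
time: 14.1
position: [0.5099, -0.404, 0.2389]
orientation: [-0.848, 1.47, -1.662]
wrist_force: [2.3, -1.3, -1.8]
width: 0.028
```

Run:
```python
from plan import *; import pickle
s=arm.get_state(); print(F(s['position']),rel(*pose_at(.48,.003)[::-1]),s['wrist_force'],s['wrist_force']@FX)
w=arm.camera('wrist'); save(w,'w11')
k=rows([(t,.003) for t in np.arange(.54,1.0,.06)],-.34)
k=rows([(t,.003) for t in np.arange(1.02,1.5,.06)],-.34,k)
```

```text
[-0.01952224 -0.00035072  0.23892877] (array([-0.03514853,  0.15300522,  0.03664047]), array([-0.14350844,  0.02198986,  0.0339207 ])) [ 2.3178712  -1.26541057 -1.75383871] 2.639922768824602
[0, 0.2, -0.4, 2.7, 0, 0, -0.34, 0, 0.1, -0.7, 2.7, 0, 0, -0.34, 0, 0, -0.7, 2.8, 0, 0, -0.34, 0, 0.1, -0.7, 2.7, 0, 0, -0.34, 0, 0.1, -0.7, 2.8, 0, 0, -0.34, 0, 0.1, -0.7, 2.7, 0, 0, -0.34, 0, 0.1, -0.6, 2.8, 0, 0, -0.34, 0, 0.1, -0.7, 2.7, 0, 0, -0.34]
[0, 0.1, -0.7, 2.8, 0, 0, -0.34, 0, 0.2, -0.7, 2.7, 0, 0, -0.34, 0, 0.1, -0.7, 2.8, 0, 0, -0.34, 0, 0.2, -0.6, 2.7, 0, 0, -0.34, 0, 0.1, -0.7, 2.8, 0, 0, -0.34, 0, 0.2, -0.7, 2.7, 0, 0, -0.34, 0, 0.1, -0.7, 2.8, 0, 0, -0.34, 0, 0.2, -0.6, 2.7, 0, 0, -0.34]
```

View pics/w11.png

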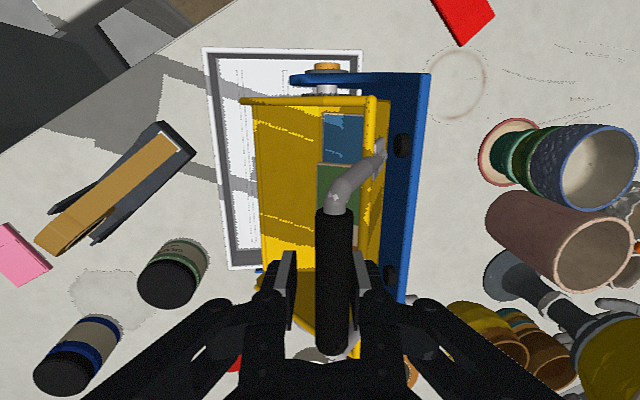

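Working well: the bar (315–355, 210–350) leans on the rear finger and the tub is tilted. Continue.

Emit:
play_rows:
  rows: [0,0.2,-0.5,2.7,0,0,-0.34,0,0.1,-0.7,2.7,0,0,-0.34,0,0,-0.7,2.8,0,0,-0.34,0,0.1,-0.7,2.7,0,0,-0.34,0,0.1,-0.7,2.8,0,0,-0.34,0,0.1,-0.7,2.7,0,0,-0.34,0,0.1,-0.7,2.8,0,0,-0.34,0,0.1,-0.7,2.7,0,0,-0.34]

```text
time: 14.95
position: [0.4673, -0.379, 0.2156]
orientation: [-0.634, 1.099, -1.861]
wrist_force: [1.1, 0.7, 1.4]
width: 0.0278
```

Run:
```python
from plan import *; import pickle
s=arm.get_state(); print(F(s['position']),rel(*pose_at(.96,.003)[::-1]),s['wrist_force'],s['joints'])
w=arm.camera('wrist'); save(w,'w12')
k=rows([(t,.003) for t in np.arange(1.02,1.33,.06)],-.34)
```

```text
[-6.89096371e-02 -8.69883564e-05  2.15616995e-01] (array([-0.00872404, -0.02217352, -0.02633159]), array([ 0.02221201,  0.04889599, -0.00706721])) [1.12290147 0.74366121 1.40679821] [-0.99387325  0.12748038  1.88975286  0.34633264  0.69743081 -0.68792811]
[0.1, 0, -0.4, 2.9, 0, -0.1, -0.34, 0, 0.2, -0.7, 2.8, 0, 0, -0.34, 0, 0.1, -0.6, 2.7, 0, 0, -0.34, 0, 0.1, -0.7, 2.8, 0, 0, -0.34, 0, 0.2, -0.7, 2.7, 0, 0, -0.34, 0, 0.2, -0.7, 2.8, 0, 0, -0.34]
```

View pics/w12.png

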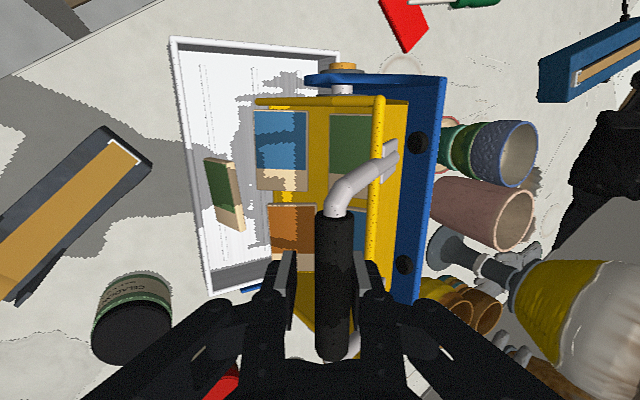

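Emit:
play_rows:
  rows: [0,0,-0.5,2.8,0,0,-0.34,0,0.2,-0.7,2.8,0,0,-0.34,0,0.1,-0.6,2.7,0,0,-0.34,0,0.1,-0.7,2.8,0,0,-0.34,0,0.2,-0.7,2.7,0,0,-0.34,0,0.2,-0.7,2.8,0,0,-0.34,0,0,0,0,0,0,-0.34]

```text
time: 15.7
position: [0.4452, -0.3646, 0.1854]
orientation: [-0.466, 0.818, -1.966]
wrist_force: [0.3, 0.2, 0.1]
width: 0.0285
```

Run:
```python
from plan import *; import pickle
s=arm.get_state(); print(F(s['position']),rel(*pose_at(1.3,.003)[::-1]),s['wrist_force'],s['joints'])
w=arm.camera('wrist'); save(w,'w13')
w=arm.camera('scene'); save(w,'s13');cv2.imwrite('pics/s13c.png',cv2.cvtColor(cv2.resize(w['frame'][140:300,240:440],None,fx=3.7,fy=3.7,interpolation=cv2.INTER_CUBIC),cv2.COLOR_RGB2BGR))
```

```text
[-0.0953017   0.0012869   0.18537664] (array([ 0.12778642, -0.15849492,  0.08664679]), array([-0.50577392, -0.11788705, -0.26263106])) [0.31590689 0.15005458 0.05156721] [-1.13513192  0.08276773  2.21559132  1.23009746  0.44820456 -1.65383895]
```

View pics/w13.png

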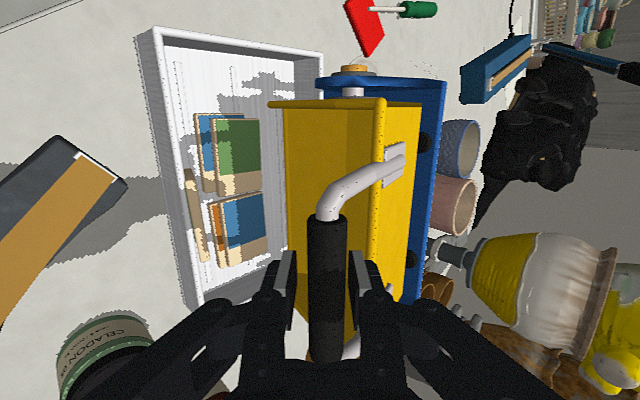

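View pics/s13c.png

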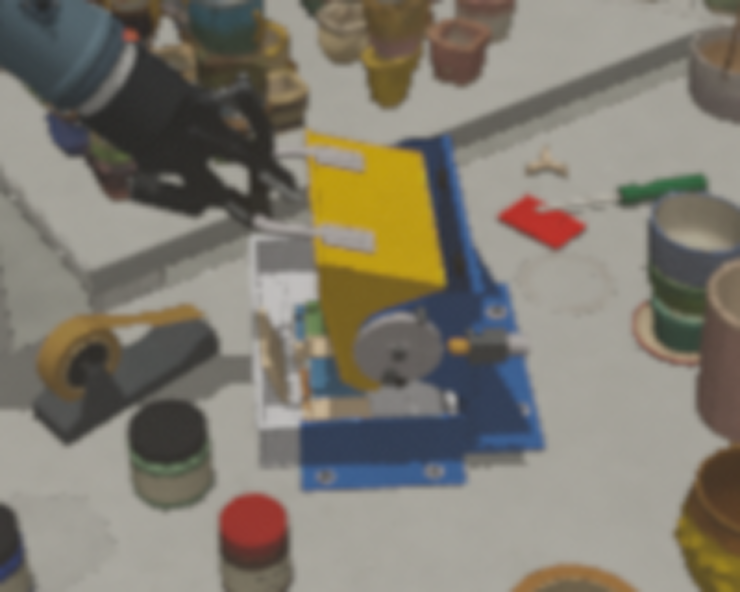

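Emit:
play_rows:
  rows: [0,0,-0.4,0,0,0,-0.34,0,0,-0.4,0,0,0,-0.34,0,0,0,0,0,0,-0.34]

```text
time: 16.1
position: [0.4423, -0.3645, 0.1833]
orientation: [-0.467, 0.81, -1.969]
wrist_force: [6.6, -2.3, 2.8]
width: 0.0282
```

Run:
```python
from plan import *; import pickle
s=arm.get_state(); p,Rm=pose(s); print(F(s['position']),rel(*pose_at(1.3,.003)[::-1]),Rm.T@s['wrist_force'])
w=arm.camera('wrist'); save(w,'w14')
```

```text
[-9.78194241e-02 -9.53177821e-05  1.83349273e-01] (array([-0.00925814, -0.1209982 ,  0.40851784]), array([-0.84272345,  0.07491104, -0.11979884])) [-1.2886348   2.89129516  6.8591524 ]
```

View pics/w14.png

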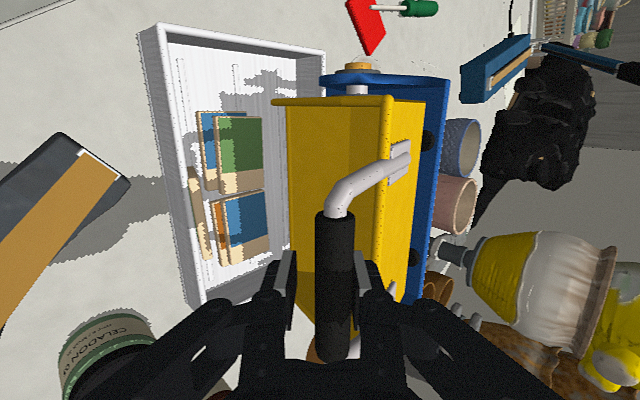

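Emit:
play_rows:
  rows: [0,0,0.3,-0.5,0,0,-0.34,0,0,0,0,0,0,-0.5,0,0,0,0,0,0,-0.5]

```text
time: 16.45
position: [0.4442, -0.3656, 0.1858]
orientation: [-0.473, 0.818, -1.966]
wrist_force: [6.4, -1.5, 4.3]
width: 0.021
```

Run:
```python
from plan import *; import pickle
s=arm.get_state(); p,Rm=pose(s); print(F(s['position']),rel(*pose_at(1.3,-.0)[::-1]),Rm.T@s['wrist_force'],s['width'])
k=rows([(t,-.002) for t in 1.3-.03*np.arange(1,9)],-.5)
k=rows([(t,-.002) for t in 1.3-.03*np.arange(9,17)],-.5,k)
```

```text
[-9.56172346e-02 -1.17225179e-04  1.85771138e-01] (array([-0.0112653 , -0.16079754,  0.37588477]), array([-0.36869615,  0.11123879, -0.09602353])) [-1.90181132  1.37282527  7.54000972] 0.021042187932561383
[0, -0.2, 0.9, -1.7, 0.1, -0.1, -0.5, 0, -0.1, 0.4, -1.4, 0, 0, -0.5, 0, -0.1, 0.3, -1.4, 0, 0, -0.5, 0, 0, 0.3, -1.4, 0, 0, -0.5, 0, 0, 0.4, -1.3, 0, 0, -0.5, 0, -0.1, 0.3, -1.4, 0, 0, -0.5, 0, 0, 0.4, -1.4, 0, 0, -0.5, 0, -0.1, 0.3, -1.4, 0, 0, -0.5]
[0, 0, 0.4, -1.3, 0, 0, -0.5, 0, 0, 0.3, -1.4, 0, 0, -0.5, 0, -0.1, 0.3, -1.4, 0, 0, -0.5, 0, 0, 0.4, -1.4, 0, 0, -0.5, 0, 0, 0.3, -1.3, 0, 0, -0.5, 0, -0.1, 0.4, -1.4, 0, 0, -0.5, 0, 0, 0.3, -1.4, 0, 0, -0.5, 0, 0, 0.4, -1.4, 0, 0, -0.5]
```

Emit:
play_rows:
  rows: [0,-0.1,0.4,-1.4,0.1,0,-0.5,0,-0.1,0.4,-1.4,0,0,-0.5,0,-0.1,0.4,-1.4,0,0,-0.5,0,0,0.4,-1.4,0,0,-0.5,0,-0.1,0.4,-1.4,0,0,-0.5,0,-0.1,0.4,-1.4,0,0,-0.5,0,0,0.4,-1.4,0,0,-0.5,0,-0.1,0.3,-1.4,0,0,-0.5]

```text
time: 17.25
position: [0.4595, -0.3737, 0.207]
orientation: [-0.588, 1.025, -1.892]
wrist_force: [-1.3, 0.6, -2.4]
width: 0.0219
```

Run:
```python
from plan import *; import pickle
s=arm.get_state(); p,Rm=pose(s); print(F(s['position']),rel(*pose_at(1.06,-.002)[::-1]),Rm.T@s['wrist_force'],s['width'])
w=arm.camera('wrist'); save(w,'w15')
k=rows([(t,-.002) for t in 1.06-.035*np.arange(1,9)],-.5)
k=rows([(t,-.002) for t in 1.06-.035*np.arange(9,17)],-.5,k)
```

```text
[-0.07835627  0.00057018  0.20702869] (array([ 0.05626686, -0.15587383,  0.58729038]), array([ 0.26871203, -0.03441958, -0.14767106])) [ 0.13224888  1.22048105 -2.44932533] 0.021881584372586728
[0, -0.2, 0.8, -1.4, 0, -0.1, -0.5, 0, 0, 0.4, -1.6, 0, 0, -0.5, 0, 0, 0.4, -1.6, 0, 0, -0.5, 0, -0.1, 0.4, -1.6, 0, 0, -0.5, 0, 0, 0.4, -1.6, 0, 0, -0.5, 0, 0, 0.4, -1.6, 0, 0, -0.5, 0, -0.1, 0.5, -1.6, 0, 0, -0.5, 0, 0, 0.4, -1.6, 0, 0, -0.5]
[0, 0, 0.4, -1.6, 0, 0, -0.5, 0, 0, 0.4, -1.6, 0, 0, -0.5, 0, 0, 0.4, -1.6, 0, 0, -0.5, 0, 0, 0.4, -1.6, 0, 0, -0.5, 0, 0, 0.4, -1.6, 0, 0, -0.5, 0, 0, 0.4, -1.6, 0, 0, -0.5, 0, 0, 0.4, -1.7, 0, 0, -0.5, 0, 0, 0.4, -1.6, 0, 0, -0.5]
```

View pics/w15.png

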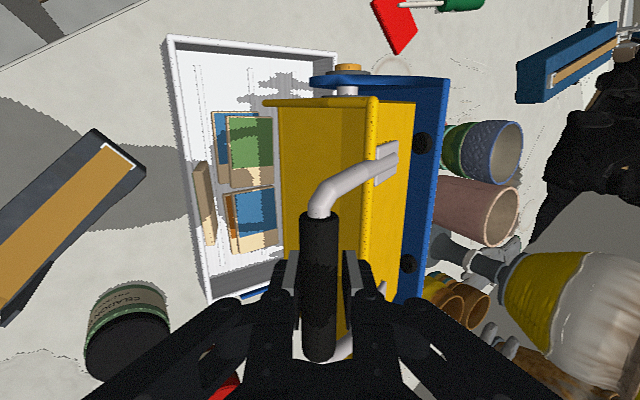

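Emit:
play_rows:
  rows: [0,-0.1,0.5,-1.5,0,0,-0.5,0,-0.1,0.4,-1.6,0,0,-0.5,0,0,0.5,-1.6,0,0,-0.5,0,-0.1,0.4,-1.6,0,0,-0.5,0,0,0.5,-1.6,0,0,-0.5,0,0,0.4,-1.6,0,0,-0.5,0,-0.1,0.5,-1.6,0,0,-0.5,0,0,0.4,-1.6,0,0,-0.5]

```text
time: 18.1
position: [0.4854, -0.3889, 0.2277]
orientation: [-0.714, 1.243, -1.791]
wrist_force: [-1.6, 1.2, 0.3]
width: 0.0211
```

Run:
```python
from plan import *; import pickle
s=arm.get_state(); p,Rm=pose(s); print(F(s['position']),rel(*pose_at(.78,-.002)[::-1]),Rm.T@s['wrist_force'],s['width'])
k=rows([(t,-.002) for t in .78-.035*np.arange(1,9)],-.5)
```

```text
[-0.04833703  0.0004245   0.22765791] (array([ 0.04225963, -0.0675689 ,  0.15038457]), array([ 0.07420932, -0.00249916, -0.15619224])) [-0.22626972 -0.94686371 -1.76560441] 0.021052125229778517
[0, -0.1, 0.6, -1.5, 0, -0.2, -0.5, 0, 0, 0.4, -1.6, 0, 0, -0.5, 0, 0, 0.4, -1.6, 0, 0, -0.5, 0, 0, 0.4, -1.6, 0, 0, -0.5, 0, 0, 0.4, -1.6, 0, 0, -0.5, 0, 0, 0.4, -1.7, 0, 0, -0.5, 0, 0, 0.4, -1.6, 0, 0, -0.5, 0, 0, 0.4, -1.6, 0, 0, -0.5]
```

Emit:
play_rows:
  rows: [0,0,0.5,-1.6,0,-0.1,-0.5,0,0,0.4,-1.6,0,0,-0.5,0,0,0.4,-1.6,0,0,-0.5,0,0,0.4,-1.6,0,0,-0.5,0,0,0.4,-1.6,0,0,-0.5,0,0,0.4,-1.6,0,0,-0.5,0,0,0.4,-1.6,0,0,-0.5,0,0,0.4,-1.6,0,0,-0.5]

```text
time: 18.9
position: [0.513, -0.405, 0.2363]
orientation: [-0.839, 1.458, -1.669]
wrist_force: [-0.6, 0.4, 0.8]
width: 0.0215
```

Run:
```python
from plan import *; import pickle
s=arm.get_state(); p,Rm=pose(s); print(F(s['position']),rel(*pose_at(.5,-.002)[::-1]),Rm.T@s['wrist_force'],s['width'])
k=rows([(t,-.002) for t in .5-.03*np.arange(1,9)],-.5)
k=rows([(t,-.002) for t in .5-.03*np.arange(9,18)],-.5,k)
```

```text
[-0.01635321  0.000312    0.23631627] (array([ 0.03103446, -0.15084788,  0.0255085 ]), array([ 0.02056228,  0.01375075, -0.06540095])) [-0.06298062 -0.90201767 -0.65376152] 0.021456834042254045
[0, -0.1, 0.4, -1.4, 0, -0.1, -0.5, 0, 0, 0.3, -1.3, 0, 0, -0.5, 0, 0, 0.4, -1.4, 0, 0, -0.5, 0, 0, 0.3, -1.4, 0, 0, -0.5, 0, 0, 0.3, -1.4, 0, 0, -0.5, 0, 0, 0.4, -0.9, 0, 0, -0.5, 0, 0, 0.4, 0, 0, 0, -0.5, 0, 0, 0.3, 0, 0, 0, -0.5]
[0, 0.1, 0.4, 0, 0, 0, -0.5, 0, 0, 0.3, 0, 0, 0, -0.5, 0, 0.1, 0.4, 0, 0, 0, -0.5, 0, 0.1, 0.3, 0, 0, 0, -0.5, 0, 0.1, 0.4, 0, 0, 0, -0.5, 0, 0, 0.3, 0, 0, 0, -0.5, 0, 0.1, 0.4, 0, 0, 0, -0.5, 0, 0.2, 0.3, 0, 0, 0, -0.5, 0, 0.1, 0.4, 0, 0, 0, -0.5]
```

Emit:
play_rows:
  rows: [0,-0.1,0.4,-1.4,0,0,-0.5,0,0,0.3,-1.4,0,0,-0.5,0,0,0.4,-1.4,0,0,-0.5,0,0,0.3,-1.4,0,0,-0.5,0,0,0.3,-1.4,0,0,-0.5,0,0,0.4,-0.9,0,0,-0.5,0,0,0.4,0,0,0,-0.5,0,0,0.3,0,0,0,-0.5]

```text
time: 19.7
position: [0.5377, -0.4195, 0.239]
orientation: [-0.912, 1.584, -1.585]
wrist_force: [0.8, -0.2, 0.3]
width: 0.0214
```

Run:
```python
from plan import *; import pickle
s=arm.get_state(); p,Rm=pose(s); print(F(s['position']),rel(*pose_at(.26,-.002)[::-1]),Rm.T@s['wrist_force'],s['width'])
k=rows([(t,-.002) for t in .26-.026*np.arange(1,9)],-.5)
```

```text
[1.22948170e-02 1.61206836e-04 2.38955679e-01] (array([ 0.01616749,  0.05011307, -0.06857994]), array([-0.04638983, -0.00083552, -0.05233199])) [-0.24139694 -0.28392195  0.82297688] 0.021381440276978594
[0, 0.1, 0.2, 0, 0, -0.1, -0.5, 0, 0, 0.4, 0, 0, 0, -0.5, 0, 0.1, 0.3, 0, 0, 0, -0.5, 0, 0, 0.3, 0, 0, 0, -0.5, 0, 0.1, 0.3, 0, 0, 0, -0.5, 0, 0.1, 0.3, 0, 0, 0, -0.5, 0, 0.1, 0.3, 0, 0, 0, -0.5, 0, 0, 0.3, 0, 0, 0, -0.5]
```

Emit:
play_rows:
  rows: [0,0,0.3,0,0,0,-0.5,0,0,0.3,0,0,0,-0.5,0,0.1,0.3,0,0,0,-0.5,0,0,0.3,0,0,0,-0.5,0,0.1,0.3,0,0,0,-0.5,0,0.1,0.3,0,0,0,-0.5,0,0.1,0.3,0,0,0,-0.5,0,0,0.3,0,0,0,-0.5]

```text
time: 20.5
position: [0.5578, -0.4312, 0.235]
orientation: [-0.913, 1.586, -1.584]
wrist_force: [0.6, -0.2, -0.5]
width: 0.0214
```

Run:
```python
from plan import *; import pickle
s=arm.get_state(); p,Rm=pose(s); print(F(s['position']),rel(*pose_at(0,0)[::-1]),Rm.T@s['wrist_force'],s['width'])
w=arm.camera('wrist'); save(w,'w16')
```

```text
[3.55485605e-02 1.16138062e-04 2.34980727e-01] (array([0.01159649, 0.28529705, 0.44983341]), array([ 0.07460946, -0.02490353, -0.03573569])) [-0.11658819  0.54435923  0.66356931] 0.02141929977870449
```

View pics/w16.png

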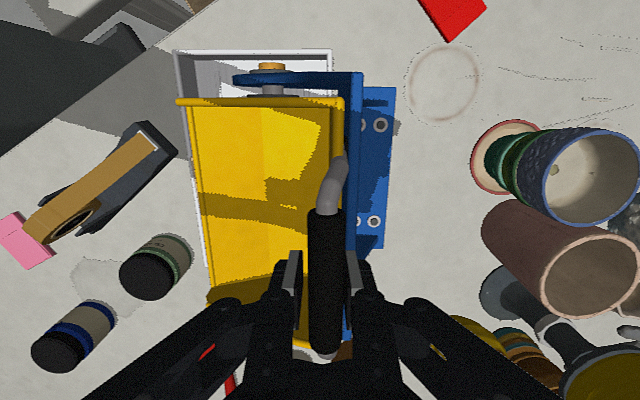

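Emit:
play_rows:
  rows: [0,0.1,0.2,0,0,0,-0.5,0,0.1,0.2,0,0,0,-0.5,0,0,0.2,0,0,0,-0.5,0,0,0.1,0,0,0,-0.5,0,0,0,0,0,0,-0.5]

```text
time: 21.05
position: [0.561, -0.4331, 0.2332]
orientation: [-0.916, 1.593, -1.579]
wrist_force: [-10.4, 6.7, 4.0]
width: 0.0215
```

Run:
```python
from plan import *; import pickle
s=arm.get_state(); p,Rm=pose(s); print(F(s['position']),rel(*pose_at(0,0)[::-1]),Rm.T@s['wrist_force'],s['width'])
```

```text
[3.92440649e-02 6.65077872e-05 2.33187525e-01] (array([0.00667348, 0.10589049, 0.08080198]), array([ 0.48037586, -0.04558361, -0.04672574])) [ -0.52451467  -3.86117723 -12.39083362] 0.021467824004965302
```

Emit:
play_rows:
  rows: [0,0,-0.2,0,0,0,-0.4,0,0,0,0,0,0,-0.2,0,0,0,0,0,0,0,0,0,0,0,0,0,0]

```text
time: 21.45
position: [0.5623, -0.4339, 0.2332]
orientation: [-0.912, 1.585, -1.585]
wrist_force: [-0.1, -0.7, -0.2]
width: 0.0429
```

Run:
```python
from plan import *; import pickle
s=arm.get_state(); p,Rm=pose(s); print(F(s['position']),Rm.T@s['wrist_force'],s['width'])
w=arm.camera('wrist'); save(w,'w17')
```

```text
[4.07903180e-02 7.30854101e-05 2.33201122e-01] [0.62263505 0.22005234 0.29531399] 0.04285696454420242
```

View pics/w17.png

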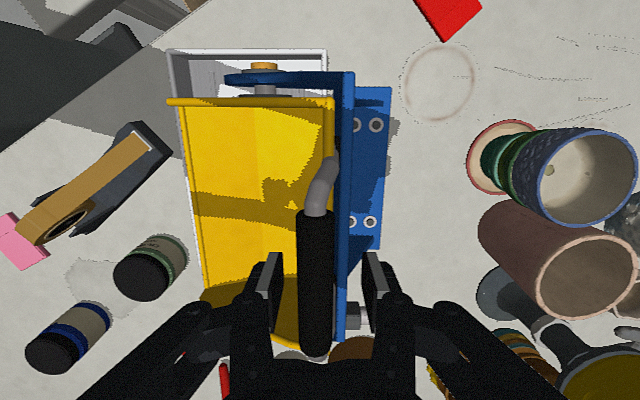

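Emit:
play_rows:
  rows: [0,-2,0,0,0,0,0,0,-2,0,0,0,0,0,0,-3,0,0,0,0,0,0,-4,0,0,0,0,0,-4,0,0,0,0,0,0,-4,0,-2,0,0,0,0,-4,0,-2,0,0,0,0,0,0,0,0,0,0,0]

```text
time: 22.3
position: [0.5888, -0.3042, 0.3446]
orientation: [-0.914, 1.582, -1.579]
wrist_force: [0.4, 0.5, 0.7]
width: 0.043
```

Run:
```python
from plan import *; import pickle
s=arm.get_state(); p,Rm=pose(s); print(F(s['position']),Rm.T@s['wrist_force'],s['width'])
c=arm.camera('top'); save(c,'t18'); cv2.imwrite('pics/t18c.png',cv2.cvtColor(cv2.resize(c['frame'][110:310,220:460],None,fx=3,fy=3,interpolation=cv2.INTER_CUBIC),cv2.COLOR_RGB2BGR))
d=arm.camera('scene'); cv2.imwrite('pics/s18c.png',cv2.cvtColor(cv2.resize(d['frame'][140:300,240:440],None,fx=3.7,fy=3.7,interpolation=cv2.INTER_CUBIC),cv2.COLOR_RGB2BGR))
w=arm.camera('wrist'); save(w,'w18'); pickle.dump((c,d,w),open('v18.pkl','wb'))
```

```text
[-0.00132071  0.12555638  0.34458707] [-0.64372107 -0.73393218  0.06253968] 0.042972488143686316
```

View pics/t18c.png

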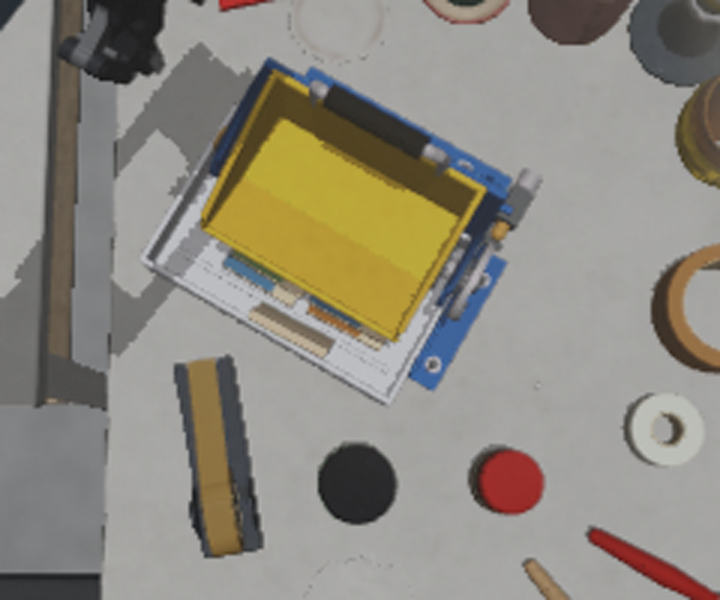

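View pics/s18c.png

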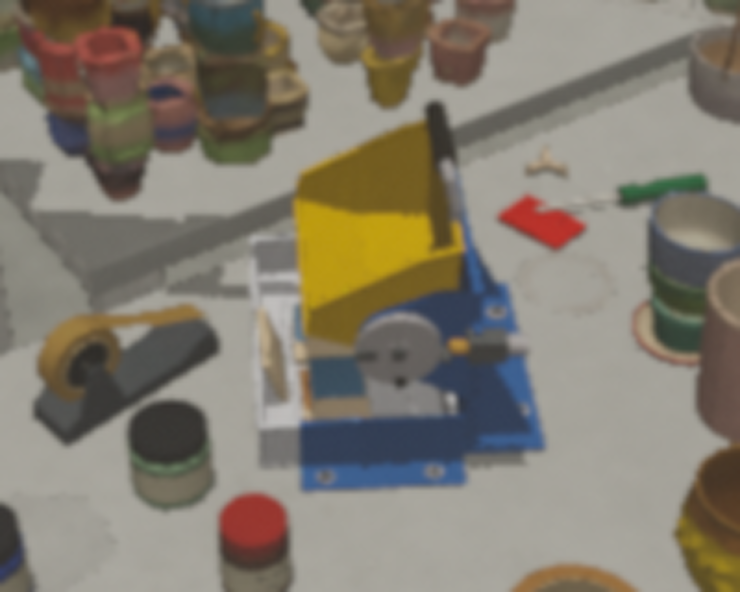

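View pics/w18.png

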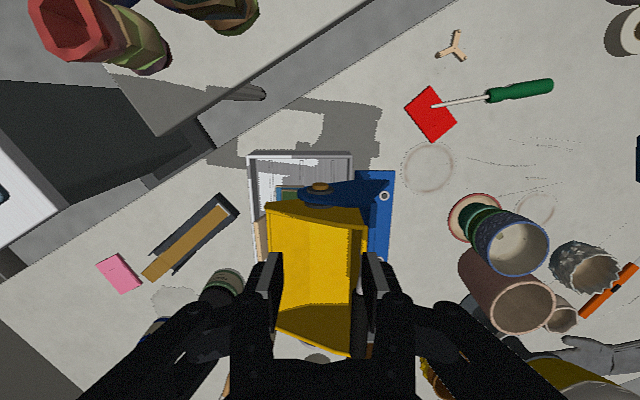

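Run:
```python
from h import *; import pickle
c7,_=pickle.load(open('v7.pkl','rb')); c,d,w=pickle.load(open('v18.pkl','rb')); t0,_=pickle.load(open('cams.pkl','rb'))
T=lambda x,y:(220+x/3,110+y/3)
def sh(a,b,r):
    u0,u1,v0,v1=r; g=lambda im:cv2.cvtColor(im[v0:v1,u0:u1],cv2.COLOR_RGB2GRAY).astype(np.float32)
    return np.round(cv2.phaseCorrelate(g(a),g(b),cv2.createHanningWindow((u1-u0,v1-v0),cv2.CV_32F)),2)
print('tray FR',sh(c7['frame'],c['frame'],(334,362,230,254)))
print('jar',sh(t0['frame'],c['frame'],(322,356,255,290)))
print('bar',sh(t0['frame'],c['frame'],(320,372,130,168)), 'lip',sh(t0['frame'],c['frame'],(340,366,205,235)))
for uv in [(143,262),(388,404)]: print(F(atz(c,*T(*uv),.045)))
```

```text
Traceback (most recent call last):
ValueError: setting an array element with a sequence. The requested array has an inhomogeneous shape after 1 dimensions. The detected shape was (2,) + inhomogeneous part.
```

Run:
```python
from h import *; import pickle
c7,_=pickle.load(open('v7.pkl','rb')); c,d,w=pickle.load(open('v18.pkl','rb')); t0,s0=pickle.load(open('cams.pkl','rb'))
T=lambda x,y:(220+x/3,110+y/3)
def sh(a,b,r):
    u0,u1,v0,v1=r; g=lambda im:cv2.cvtColor(im[v0:v1,u0:u1],cv2.COLOR_RGB2GRAY).astype(np.float32)
    s,q=cv2.phaseCorrelate(g(a),g(b),cv2.createHanningWindow((u1-u0,v1-v0),cv2.CV_32F)); return np.round(s,2),round(q,2)
print('tray FR',sh(c7['frame'],c['frame'],(334,362,230,254)))
print('tray FL',sh(c7['frame'],c['frame'],(258,290,188,214)))
print('jar',sh(t0['frame'],c['frame'],(322,356,255,290)))
print('bar',sh(t0['frame'],c['frame'],(320,372,130,168)), 'lip',sh(t0['frame'],c['frame'],(340,366,205,235)))
for uv in [(143,262),(388,404)]: print(F(atz(c,*T(*uv),.045)))
f0=d['frame']; cv2.imwrite('pics/s18d.png',cv2.cvtColor(cv2.resize(f0[195:275,290:390],None,fx=7,fy=7,interpolation=cv2.INTER_CUBIC),cv2.COLOR_RGB2BGR))
```

```text
tray FR (array([-0.11,  0.08]), 0.98)
tray FL (array([ 0.11, -0.11]), 1.08)
jar (array([ 0.02, -0.03]), 0.95)
bar (array([-0.08,  0.06]), 1.02) lip (array([ 0.28, -0.28]), 1.02)
[-0.11125801  0.12818422  0.045     ]
[-0.11067698 -0.10610352  0.045     ]
```

View pics/s18d.png

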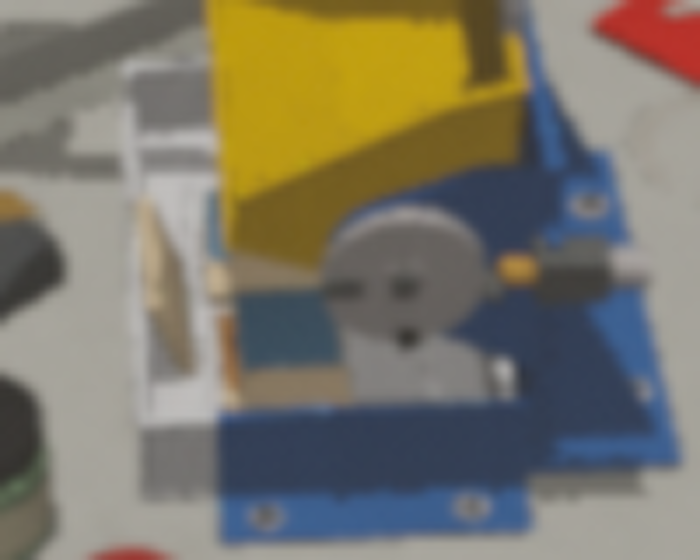

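Run:
```python
from h import *
print(arm.close_job(), arm.get_state()['time'])
```

```text
the job is handed in; nothing more can be done
the job is handed in; nothing more can be done
```

The job is handed in after about 22.5 s of the 61 s allowed. The tray is home, all five tiles are in it, and the skip is back upright and empty.

**Tray**
- I gripped its left wall near the front corner, turned it about 2° square to the frame, moved it 8–10 mm towards the rear plate, and slid it home.
- It met the side stop with about 11 N of contact force. The camera puts its origin at about x = −0.030, y = +0.012 m in the frame's axes.
- The top camera could not resolve a gap smaller than about 2 mm at the stop. "Fully home" therefore rests on that contact force and the position reading together.

**Skip**
- I held the bow handle loosely between the fingers, pushed it past the detent to the end stop, and felt about 7 N of resistance there. The wrist camera showed all five tiles in the tray, one of them leaning on the front wall.
- I eased the skip back at about 0.3 rad/s, until it pressed against its upright stop at about 12 N.

**Last checks**
- From above, the handle is within 0.1 pixel of its starting place and the front lip within 0.4 pixel.
- The tray did not move during the tipping. The jar is where it stood.
- The gripper was clear of everything, with wrist force near zero.

**What went wrong:** my first attempt to grip the middle of the tray's left wall pressed the gripper lightly (about 15 N) against something fixed beside it, probably the cheek or its pivot knob. I backed off and gripped nearer the front instead. The closing pictures showed nothing out of place.

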